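# Box up turned umbrella handles

## Task

Stand the two turned umbrella handles that are on the bench in the two empty outer cells of the leaning divided box, one per cell, wide foot down and resting on the cell floor. Then swing the wire bail up and over the handles until it reaches its stop. Leave the handle already in the middle cell in its place, and leave the square blank, the jar and the hammer alone.

Things in the scene. Friction and masses are not known exactly. Their poses are not given: they have to be found in the camera images.
- handle1_mid (a point): Turned wooden umbrella handle, round, 150 mm long, standing upright on the bench at the start; to be boxed. Origin: its centre, 75 mm above the foot; z runs from foot to top. The foot is a collar 34 mm in diameter, 16 mm high; above it the shank is 27 to 29 mm in diameter up to 138 mm; the last 12 mm taper to 18 mm at the top. About 75 g.
- handle2_mid (a point): A second handle, just like handle1. To be boxed; either handle may go in either outer cell.
- stored_mid (a point): A third such handle, already standing in the middle cell of the box (loose there); this point is its centre. It has 6 mm of play all round its foot, so it may lean up to 12 degrees from the cell axis, as any handle in a cell may. It stays there.
- box: Fixed open plywood box on a low stand, three cells in a row along its y (level). It leans 35 degrees: its z (up, out of the cells) tips from vertical towards the robot's side; its x points away from the robot and up the slope. Origin: centre of its underside. Outer size 58 x 162 x 88 mm (x, y, z); walls and dividers 6 mm thick, tops all at z = 88; floor top at z = 8 mm.
- cell_a (a point): Centre of the mouth of the outer cell at the box's -y end (x 0, y -52, z 88 mm in the box frame). Empty at the start. Each cell is 46 x 46 mm and 80 mm deep; the middle cell is at y = 0. A handle standing in a cell sticks out 70 mm above the divider tops, so it can be held by its upper shank while lowered along the box's z.
- cell_b (a point): The same for the outer cell at the +y end (y +52 mm). Empty at the start.
- bail (a joint): Angle (rad) of the wire bail, a U of 8 mm steel rod hinged at both ends of the box; hinge line along the box's y at x = 0, z = 60 mm. 0: up over the handles, at its stop, arms along the box's z. It grows as the bail swings back, away from the robot, towards the box's +x (up to 1.85); starts at 1.2 to 1.7. The hinge is stiff: it stays where left; 1 to 4 N at the grip moves it.
- bail_grip (a point): Middle of the bail's cross bar, which runs along the box's y 145 mm from the hinge line. Round it is a wooden sleeve 18 mm in diameter and 90 mm long. With the bail at 0 this point is at z = 205 mm, x = 0 in the box frame, 47 mm above the handles' tops; it can be pinched from above, or pulled from behind.
- blank_mid (a point): Square unturned blank, 32 x 32 x 150 mm, standing upright on the bench among the handles; this point is its centre. Not to be boxed or disturbed.
- jar: Glue jar with a lid, 68 mm in diameter, 90 mm high, origin at the centre of its underside. Not to be disturbed.
- hammer: Hammer lying on the bench. Not to be disturbed.
Mind the look-alikes: they are no part of the job. Leave any blue look-alike of the part that bears handle1_mid alone.

How it is judged:
By the outcome, as a careful person would: the job done as asked, in the order asked, and still so for the second after the job is handed in, with the robot touching nothing.
It also fails if it takes over 72 s, if anything falls off the work surface, if the arm or the gripper's body presses on something with over 40 N, if the wrist force passes 120 N, or if a joint passes its speed limit or range.

## Robot

A 6-joint arm with a two-finger parallel gripper is mounted at the origin on the work surface. World frame = base frame: x ahead of the robot, y to its left, z up, the work surface at z = 0. Lengths are in m, angles in rad, forces in N, time in s.
With the tool pointing down it reaches from about 0.425 to 0.95 m from the base axis. Payload 3.5 kg.
Tool frame: the origin (TCP) lies at the very end of the fingers, on their centre line; the grasp point (between the pads) lies 19 mm behind it; y points along the fingers, z is the direction in which the jaws open and shut, and the axes are right-handed (so a half turn about y gives the same grasp; the last joint's range is limited). The gripper opens to 85 mm and grips with 20 to 120 N. Pads are 22 mm wide; open, the fingers measure 114 mm over their backs; the gripper's body (76 mm by 85 mm) begins 54 mm behind the grasp point. The pads swing forward as they close: fully open they stand 13 mm farther back than shut.
Start: joints at [-1.265, 0.286, 1.577, -0, 1.279, -0.15], TCP at [0.297, -0.606, 0.231] pointing down, gripper open.
Joint ranges: [-2.77, 2.77], [-0.9, 2.22], [0.21, 2.48], [-1.53, 4.67], [0.24, 2.81], [-2.84, 2.84]. Speed limits (rad/s): [2.79, 2.79, 3.14, 3.14, 3.14, 3.14].

## Interface

Orientations are given as a unit quaternion [x, y, z, w].
In Python, from plant import ctrl, cams gives the robot as it stands.
- The arm moves only by the tool play_rows, never from a script. Its argument "steps" is a list of rows, each an object of numbers: "claw": the finger opening in cm, from 0 to 8.54; "tx", "ty", "tz": the shift along the tool's x, y, z in cm; "ax", "ay", "az": the turn, a rotation vector about the tool's x, y, z in degrees. A call has 1 to 12 rows; each row is the pose to reach, as a shift and turn from the pose commanded when the call began, along the tool's axes at that moment; what a row does not reach only later rows make up. A row lasts 1/12 s, in which the tool goes at most 41.7 mm and 7.16 degrees, less where a joint would pass 70% of its speed; a pose out of reach is approached as far as the arm can. A call with a gripper value outside its range is refused whole. The fingers move at their own pace and stop on an object; "grip_force" is the grip in N (left out, the last holds). Time passes only in rows, so rows that repeat a pose let the fingers close. It gives the time, the measured TCP pose, the force and the opening at its end, in the units of the state.
- ctrl.get_state(): the state, without advancing time (a new reading comes with each control period).
- cams.read_camera(name): name is "scene" or "top" or "wrist"; returns (picture, depth): 400x640x3 uint8, blue, green, red; 400x640 float32, m along the optical axis (not along the pixel's ray), 0 where there is no reading.
- cams.camera_model(name): a dict with "intrinsics" (3x3 intrinsics, pixels), "rvec" (rotation vector, rad) and "tvec" (3), from world to camera coordinates, as OpenCV has them; the wrist camera has in their place "tool_from_camera" (4x4, takes a point from camera to tool coordinates, whose origin is the TCP and whose axes are the tool frame's). Camera axes: x right, y down, z forward; pixel columns grow to the right and rows downward; lengths in m; the calibration is good to about 2 mm. A picture is of the moment at which its call begins: read the wrist's pose just before it. camera_model takes no time and is no camera call.
- ctrl.sign_off(): hands the job in, once; it reports no verdict.
The state is a dict: "time": time; "qpos": joint angles; "dq": joint speeds; "joint_efforts": joint torques, N m; "eef_pos": TCP position; "tcp_rot": TCP orientation; "contact_force": force on the tool from outside, world axes, zero at the start; "wrist_torque": the same for the moment, N m; "opening": opening from 0.0 (shut) to 1.0 (fully open).
Only numpy, scipy, OpenCV 4.12 (cv2) and the standard library are available. Lean on these libraries where they do the work, as an engineer would, in place of code of your own. Each camera call takes 0.05 s, during which the arm holds its last target.

## Working session

There is one attempt and no reset: what is moved stays moved. The work goes in short steps, Python scripts to look and compute and a tool call to move; the robot and the scene stay as the last step left them, time stands still between calls to the robot, and variables do not carry over. Pictures are saved under pics/ and viewed, and the job is handed in when it is done.

Besides the shell and the picture viewer there is one more tool, called after "Request:" as a command line: name --argument value ..., lists and objects as JSON in quotes. play_rows: Moves the arm, as the interface text tells. Its arguments: {"type":"object","properties":{"steps":{"type":"array","items":{"type":"object","properties":{"claw":{"type":"number"},"tx":{"type":"number"},"ty":{"type":"number"},"tz":{"type":"number"},"ax":{"type":"number"},"ay":{"type":"number"},"az":{"type":"number"}}}},"grip_force":{"type":"number"}},"required":["steps"]}

```bash
ls; mkdir -p pics; cat > h.py <<'E'
import numpy as np, cv2
from scipy.spatial.transform import Rotation as R
from plant import ctrl, cams
def cam(name, st=None):
    m=cams.camera_model(name); K=np.array(m["intrinsics"])
    if "rvec" in m:
        Rw=R.from_rotvec(np.ravel(m["rvec"])).as_matrix(); t=np.ravel(m["tvec"])
        T=np.eye(4);T[:3,:3]=Rw.T;T[:3,3]=-Rw.T@t
    else:
        T=np.eye(4);T[:3,:3]=R.from_quat(st["tcp_rot"]).as_matrix();T[:3,3]=st["eef_pos"]
        T=T@np.array(m["tool_from_camera"])
    return K,T   # world from cam
def shot(name,tag):
    st=ctrl.get_state(); p,d=cams.read_camera(name); K,T=cam(name,st)
    cv2.imwrite(f"pics/{tag}.png",p); np.savez(f"pics/{tag}.npz",p=p,d=d,K=K,T=T)
    return p,d,K,T
def load(tag):
    z=np.load(f"pics/{tag}.npz"); return z["p"],z["d"],z["K"],z["T"]
def cloud(d,K,T):
    v,u=np.mgrid[:d.shape[0],:d.shape[1]]
    c=np.stack([(u-K[0,2])/K[0,0]*d,(v-K[1,2])/K[1,1]*d,d],-1)
    w=c@T[:3,:3].T+T[:3,3]; w[d<=0]=np.nan; return w
def proj(X,K,T):
    X=np.atleast_2d(X); c=(X-T[:3,3])@T[:3,:3]; q=c@K.T; return q[:,:2]/q[:,2:]
E
python3 - <<'E'
from h import *
s=ctrl.get_state(); print(s)
for n in ["scene","top","wrist"]:
    p,d,K,T=shot(n,n+"0"); print(n,K[0,0],T[:3,3],T[:3,2],(d>0).mean())
E
```

```text
pics
{'time': 0.0, 'qpos': array([-1.26496716e+00,  2.87189507e-01,  1.57817169e+00, -1.71883166e-06,
        1.27860955e+00, -1.50003309e-01]), 'dq': array([-0.00052881,  0.00102928,  0.00144827, -0.00011645, -0.00010725,
        0.00084342]), 'joint_efforts': array([ 8.95534704e-04, -4.05981016e+01, -2.92623317e+01, -4.03449860e-05,
        5.75736558e-03, -7.95913479e-06]), 'eef_pos': array([ 0.29696576, -0.60543327,  0.22993417]), 'tcp_rot': array([-0.15983554,  0.68965818, -0.68798182,  0.1597035 ]), 'contact_force': array([-0.68397396, -0.03899562, -0.06505728]), 'wrist_torque': array([ 0.02823555,  0.04399697, -0.01650953]), 'opening': 0.9997189047840033}
scene 509.2801083104721 [ 1.4740803  -0.00299005  1.16377728] [-0.67810219 -0.02557981 -0.73452236] 0.9959765625
top 479.5991821398454 [ 0.44780286 -0.04318873  1.62816294] [ 0.03961684  0.02739895 -0.99883923] 0.99590625
wrist 279.65527301062656 [ 0.35826893 -0.57514257  0.37313546] [-0.24737044 -0.11967259 -0.96150212] 0.996078125
```

View pics/scene0.png

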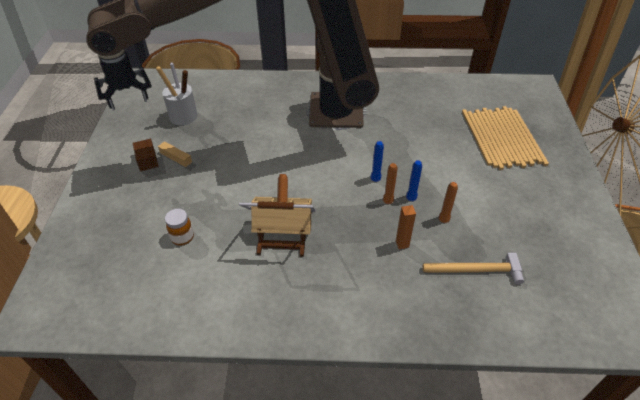

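View pics/top0.png

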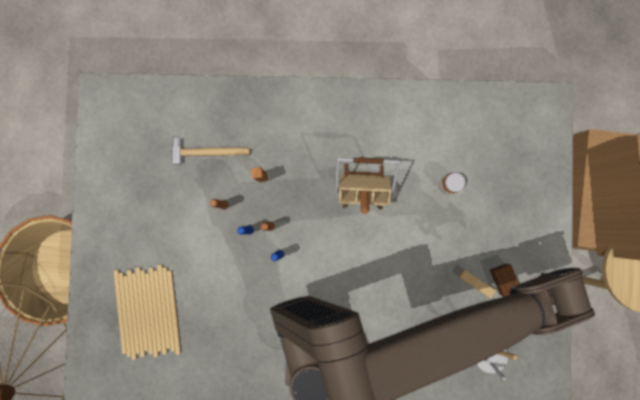

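View pics/wrist0.png

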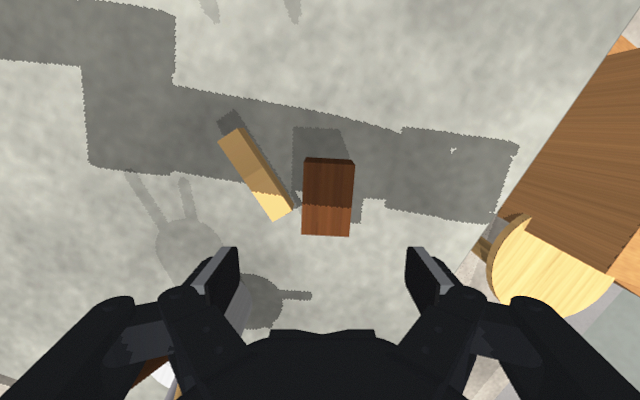

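The scene view shows the brown round handles at about (391,184) and (449,202), and the square blank at (405,228). The blue look-alikes are at (378,161) and (415,181). The box is at (283,215) with the bail swung back towards the camera, and the jar is at (180,226). In the top view the handles are at (266,226) and (218,203), and the box is at (366,190). Next I'll measure them.

```bash
python3 - <<'E'
from h import *
from scipy import ndimage
for n in ["scene0","top0"]:
    p,d,K,T=load(n); w=cloud(d,K,T)
    hsv=cv2.cvtColor(p,cv2.COLOR_BGR2HSV)
    m=(w[...,2]>0.015)&(w[...,2]<0.3)&(w[...,0]>0.3)&(w[...,0]<1.05)&(np.abs(w[...,1])<0.5)
    l,k=ndimage.label(m)
    print(n)
    for i in range(1,k+1):
        q=l==i
        if q.sum()<15: continue
        v,u=np.where(q); W=w[q]
        z=W[:,2]; top=W[z>z.max()-0.012]; 
        print(i,q.sum(),"uv",u.mean().round(),v.mean().round(),"min",W.min(0).round(3),"max",W.max(0).round(3),"topmean",top.mean(0).round(4),"hsv",np.median(hsv[q],0))
E
```

```text
scene0
1 338 uv 377.0 160.0 min [0.33  0.113 0.015] max [0.36  0.142 0.155] topmean [0.3441 0.1279 0.1473] hsv [110.  219.5  90. ]
2 23 uv 183.0 160.0 min [ 0.3   -0.5    0.015] max [ 0.311 -0.481  0.034] topmean [ 0.3044 -0.4907  0.0278] hsv [ 18. 124.  92.]
3 354 uv 414.0 179.0 min [0.41  0.219 0.015] max [0.439 0.25  0.153] topmean [0.4238 0.2338 0.1469] hsv [110. 220.  88.]
4 347 uv 390.0 182.0 min [0.424 0.147 0.016] max [0.453 0.177 0.152] topmean [0.438  0.1622 0.1463] hsv [ 12. 169.  81.]
5 2517 uv 280.0 213.0 min [ 0.484 -0.243  0.015] max [ 0.652 -0.054  0.212] topmean [ 0.6418 -0.1488  0.2056] hsv [ 17. 111. 137.]
6 386 uv 448.0 201.0 min [0.493 0.306 0.016] max [0.522 0.338 0.154] topmean [0.5056 0.3223 0.1478] hsv [ 12. 168.  82.]
7 588 uv 405.0 225.0 min [0.581 0.174 0.015] max [0.623 0.212 0.155] topmean [0.6029 0.1919 0.1486] hsv [ 12. 172.  80.]
8 739 uv 178.0 226.0 min [ 0.563 -0.465  0.015] max [ 0.63  -0.401  0.097] topmean [ 0.5941 -0.4357  0.0894] hsv [ 17.  17. 114.]
60 957 uv 480.0 266.0 min [0.636 0.241 0.015] max [0.727 0.5   0.031] topmean [0.6838 0.3958 0.
[... 459 characters left out ...]
x [ 0.626 -0.399  0.1  ] topmean [ 0.5946 -0.4336  0.092 ] hsv [150.   5. 182.]
23 146 uv 218.0 203.0 min [0.492 0.31  0.017] max [0.522 0.338 0.156] topmean [0.505  0.3253 0.1505] hsv [ 12.  138.5  91.5]
28 117 uv 267.0 226.0 min [0.422 0.149 0.015] max [0.453 0.179 0.158] topmean [0.4357 0.1652 0.1512] hsv [ 12. 138. 102.]
29 131 uv 245.0 230.0 min [0.407 0.22  0.016] max [0.437 0.25  0.161] topmean [0.4246 0.2365 0.153 ] hsv [111. 172.  94.]
30 115 uv 277.0 255.0 min [0.33  0.115 0.016] max [0.36  0.144 0.157] topmean [0.3439 0.1298 0.1501] hsv [111. 168. 110.]
31 15 uv 464.0 271.0 min [ 0.302 -0.495  0.016] max [ 0.31  -0.479  0.037] topmean [ 0.3051 -0.487   0.0316] hsv [ 17. 101. 112.]
```

```bash
cat > boxfit.py <<'E'
from h import *
from scipy.optimize import least_squares
def frame(psi,lean=np.deg2rad(35)):
    xh=np.array([np.cos(psi),np.sin(psi),0]); up=np.array([0,0,1.])
    x=np.cos(lean)*xh+np.sin(lean)*up; z=np.cos(lean)*up-np.sin(lean)*xh
    return np.stack([x,np.cross(z,x),z],1)
def boxes():
    B=[([0,0,4],[29,81,4])]
    for s in(-1,1): B.append(([s*26,0,44],[3,81,44]))
    for y in(-78,-26,26,78): B.append(([0,y,44],[29,3,44]))
    return [(np.array(c)/1e3,np.array(h)/1e3) for c,h in B]
def sdf(P):
    ds=[]
    for c,h in boxes():
        q=np.abs(P-c)-h
        ds.append(np.linalg.norm(np.maximum(q,0),axis=1)+np.minimum(q.max(1),0))
    return np.min(ds,0)
def fit(tags,x0=None,extra=False,gate=0.02):
    W=[];
    for t in tags:
        p,d,K,T=load(t); w=cloud(d,K,T); hsv=cv2.cvtColor(p,cv2.COLOR_BGR2HSV)
        m=(w[...,0]>0.42)&(w[...,0]<.72)&(w[...,1]>-.27)&(w[...,1]<-.02)&(w[...,2]>.02)&(w[...,2]<.25)
        m&=(hsv[...,0]>14)&(hsv[...,0]<26)&(hsv[...,1]>60)
        W.append(w[m]); 
    W=np.concatenate(W)
    if x0 is None: x0=[0.57,-0.146,0.07,0.0]
    f=lambda a:sdf((W-a[:3])@frame(a[3]))
    a=np.array(x0)
    for sc in(.01,.004,.002):
        r=least_squares(f,a,loss='soft_l1',f_scale=sc); a=r.x
    e=f(a); print(tags,len(W),a.round(4),"med|e|",np.median(np.abs(e)).round(4),"q90",np.quantile(np.abs(e),.9).round(4))
    return a,W
if __name__=="__main__":
    import sys
    for t in (["scene0"],["top0"],["scene0","top0"]): a,W=fit(t)
E
python3 boxfit.py
python3 - <<'E'
import cv2
a=cv2.imread('pics/scene0.png')[160:265,220:340]; b=cv2.imread('pics/top0.png')[120:225,295:425]
cv2.imwrite('pics/crop0.png',cv2.hconcat([cv2.resize(a,(400,400),interpolation=3),cv2.resize(b,(400,400),interpolation=3)]))
E
```

```text
['scene0'] 1798 [ 0.5903 -0.1486  0.0374 -0.0182] med|e| 0.0015 q90 0.003
['top0'] 1356 [ 0.589  -0.1457  0.0378 -0.0177] med|e| 0.0011 q90 0.0026
['scene0', 'top0'] 3154 [ 0.5893 -0.1465  0.0375 -0.0161] med|e| 0.0014 q90 0.0028
```

View pics/crop0.png

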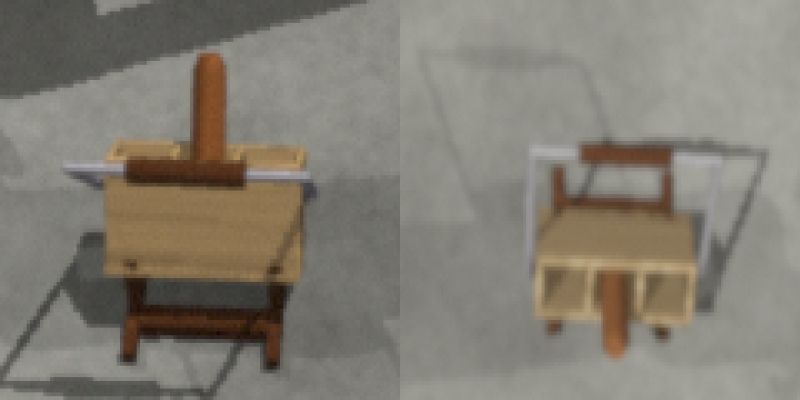

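```bash
python3 - <<'E'
from boxfit import *
a=np.array([0.5895,-0.147,0.0375,-0.017]); F=frame(a[3]); print(F.round(3))
for t in("scene0","top0"):
    p,d,K,T=load(t); w=cloud(d,K,T); hsv=cv2.cvtColor(p,cv2.COLOR_BGR2HSV)
    b=(w-a[:3])@F*1e3
    br=(hsv[...,0]<=14)&(hsv[...,1]>80)
    st=br&(b[...,2]>95)&(np.abs(b[...,0])<45)&(np.abs(b[...,1])<50)
    P=b[st]; print(t,"stored",len(P),P.min(0).round(),P.max(0).round())
    for z0 in(95,115,135):
        q=P[(P[:,2]>z0)&(P[:,2]<z0+20)]; print(z0,q.mean(0).round(1),np.ptp(q,axis=0).round(1))
    g=br&(b[...,0]>50)&(b[...,0]<170)&(np.abs(b[...,1])<60)&(w[...,2]>.15)
    P=b[g]; print("grip",len(P),P.min(0).round(1),P.max(0).round(1),P.mean(0).round(1), "ang",np.arctan2(P[:,0].mean(),P[:,2].mean()-60), np.hypot(P[:,0].mean(),P[:,2].mean()-60))
E
```

```text
[[ 0.819  0.017 -0.573]
 [-0.014  1.     0.01 ]
 [ 0.574  0.     0.819]]
scene0 stored 221 [-22. -12.  95.] [  7.  13. 158.]
95 [ -3.3   1.1 105.2] [24.6 24.9 19.9]
115 [ -3.    0.6 125.1] [27.1 25.1 19.3]
135 [ -5.1   0.6 144.1] [20.4 24.6 19.2]
grip 206 [129.  -45.8  99.1] [149.7  44.3 114.8] [140.3   0.3 108.1] ang 1.2406577402744543 148.30894825908052
top0 stored 129 [-20. -30.  96.] [ 42.  18. 732.]
95 [  2.1   2.3 104.6] [10.8 24.9 18.6]
115 [  1.    1.7 124.7] [14.4 22.4 19.3]
135 [ -3.    2.  147.5] [26.5 21.8 19.8]
grip 129 [ 50.1 -59.9 102.9] [147.6  42.9 742.2] [137.3   1.  130.8] ang 1.0947747059795314 154.4890280147285
```

```bash
cat > plan.py <<'E'
from boxfit import *
BOX=np.array([0.5895,-0.147,0.0375,-0.017])
def boxR(s=1,psi=None):
    F=frame(BOX[3] if psi is None else psi); y=-F[:,2]; z=s*F[:,0]; return np.stack([np.cross(y,z),y,z],1)
def downR(az,s=1):
    y=np.array([0,0,-1.]); z=s*np.array([np.cos(az),np.sin(az),0]); return np.stack([np.cross(y,z),y,z],1)
def b2w(p): return BOX[:3]+frame(BOX[3])@(np.array(p)/1e3)
def w2b(p): return ((np.array(p)-BOX[:3])@frame(BOX[3]))*1e3
def delta(p,Rt,st=None):
    st=st or ctrl.get_state(); R0=R.from_quat(st["tcp_rot"]).as_matrix()
    t=R0.T@(np.array(p)-st["eef_pos"])*100; r=R.from_matrix(R0.T@Rt).as_rotvec(degrees=True)
    print("t cm",t.round(2),"a deg",r.round(2)," rows:",(np.linalg.norm(t)/4.17).round(1),(np.linalg.norm(r)/7.16).round(1))
def show():
    s=ctrl.get_state(); print("t",round(s["time"],2),"p",s["eef_pos"].round(4),"box",w2b(s["eef_pos"]).round(1),"F",s["contact_force"].round(1),"op",round(s["opening"],3),"q",s["qpos"].round(2)); return s
E
python3 - <<'E'
from plan import *
s=show(); print(R.from_quat(s["tcp_rot"]).as_matrix().round(3))
print(np.array(cams.camera_model("wrist")["tool_from_camera"]).round(3))
for sg in(1,-1):
    print(sg); delta(b2w([-10,-45,270]),boxR(sg))
print(b2w([-10,-45,270]))
E
```

```text
t 0.15 p [ 0.297  -0.6056  0.2302] box [-122.7 -463.5  321.1] F [0.7 0.1 0.4] op 0.996 q [-1.27  0.29  1.58 -0.    1.28 -0.15]
[[-0.898 -0.001  0.44 ]
 [-0.44   0.002 -0.898]
 [-0.    -1.    -0.002]]
[[ 0.     0.961  0.275 -0.068]
 [-0.001 -0.275  0.961 -0.143]
 [ 1.    -0.001  0.001 -0.001]
 [ 0.     0.     0.     1.   ]]
1
t cm [-29.89  -2.21 -31.72] a deg [ 31.46 -60.89  19.12]  rows: 10.5 9.9
-1
t cm [-29.89  -2.21 -31.72] a deg [-21.68 112.8   35.67]  rows: 10.5 16.8
[ 0.42570144 -0.18922166  0.25293529]
```

Request:
play_rows --steps '[{"ty":-4,"tx":0,"tz":0},{"ty":-8},{"ty":-10,"tx":-3,"tz":-3,"ax":4,"ay":-7,"az":2},{"ty":-10,"tx":-6,"tz":-6,"ax":7,"ay":-13,"az":4},{"ty":-10,"tx":-9,"tz":-9,"ax":10,"ay":-19,"az":6},{"ty":-10,"tx":-12,"tz":-12,"ax":13,"ay":-25,"az":8},{"ty":-10,"tx":-15,"tz":-15,"ax":16,"ay":-31,"az":10},{"ty":-9,"tx":-18,"tz":-18,"ax":19,"ay":-37,"az":12},{"ty":-8,"tx":-21,"tz":-21,"ax":22,"ay":-43,"az":14},{"ty":-7,"tx":-24,"tz":-24,"ax":25,"ay":-49,"az":16},{"ty":-5,"tx":-27,"tz":-28,"ax":28,"ay":-55,"az":18},{"ty":-2,"tx":-30,"tz":-31.5,"ax":31.5,"ay":-61,"az":19}]'

```text
invalid input at $.steps[0]: expected keys claw, tx, ty, tz, ax, ay, az
```

```bash
python3 - <<'E'
from plan import *
s=show(); delta(b2w([-10,-45,270]),boxR(1))
shot("wrist","w1"); show()
E
```

```text
t 0.15 p [ 0.297  -0.6056  0.2302] box [-122.7 -463.5  321.1] F [0.7 0.1 0.4] op 0.996 q [-1.27  0.29  1.58 -0.    1.28 -0.15]
t cm [-29.89  -2.21 -31.72] a deg [ 31.46 -60.89  19.12]  rows: 10.5 9.9
t 0.2 p [ 0.297  -0.6057  0.2304] box [-122.5 -463.6  321.3] F [-1.   0.1 -0.4] op 0.998 q [-1.26  0.29  1.58  0.    1.28 -0.15]
```

View pics/w1.png

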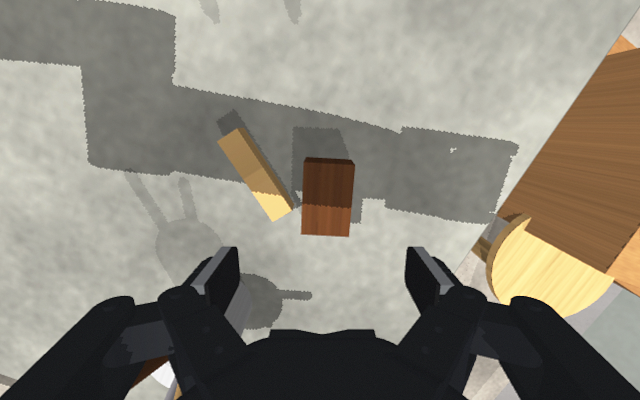

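The move was refused because every row needs all seven keys, so the arm hasn't moved and the picture is the same as before. I'll send it again with full rows.

Request:
play_rows --steps '[{"claw":8.5,"tx":0,"ty":-4,"tz":0,"ax":0,"ay":0,"az":0},{"claw":8.5,"tx":0,"ty":-8,"tz":0,"ax":0,"ay":0,"az":0},{"claw":8.5,"tx":-3,"ty":-10,"tz":-3,"ax":4,"ay":-7,"az":2},{"claw":8.5,"tx":-6,"ty":-10,"tz":-6,"ax":7,"ay":-13,"az":4},{"claw":8.5,"tx":-9,"ty":-10,"tz":-9,"ax":10,"ay":-19,"az":6},{"claw":8.5,"tx":-12,"ty":-10,"tz":-12,"ax":13,"ay":-25,"az":8},{"claw":8.5,"tx":-15,"ty":-10,"tz":-15,"ax":16,"ay":-31,"az":10},{"claw":8.5,"tx":-18,"ty":-9,"tz":-18,"ax":19,"ay":-37,"az":12},{"claw":8.5,"tx":-21,"ty":-8,"tz":-21,"ax":22,"ay":-43,"az":14},{"claw":8.5,"tx":-24,"ty":-7,"tz":-24,"ax":25,"ay":-49,"az":16},{"claw":8.5,"tx":-27,"ty":-5,"tz":-28,"ax":28,"ay":-55,"az":18},{"claw":8.5,"tx":-30,"ty":-2,"tz":-31.5,"ax":31.5,"ay":-61,"az":19}]'

```text
time: 1.2
eef_pos: [0.4204, -0.2224, 0.271]
tcp_rot: [0.326, -0.324, 0.633, -0.623]
contact_force: [-0.0, 0.4, -0.3]
opening: 0.997
```

```bash
python3 - <<'E'
from plan import *
s=show(); delta(b2w([-10,-45,270]),boxR(1))
shot("wrist","w2"); show()
E
```

```text
t 1.2 p [ 0.4204 -0.2224  0.271 ] box [ -3.5 -78.3 287.5] F [-0.   0.4 -0.3] op 0.997 q [-0.96 -0.5   2.31  0.58  1.02 -1.18]
t cm [-3.34  1.73 -0.63] a deg [-0.29  0.56  0.25]  rows: 0.9 0.1
t 1.25 p [ 0.417  -0.2131  0.2583] box [-13.7 -69.  279.1] F [-1.6  6.4 -9.8] op 0.998 q [-0.96 -0.51  2.33  0.58  1.02 -1.19]
```

View pics/w2.png

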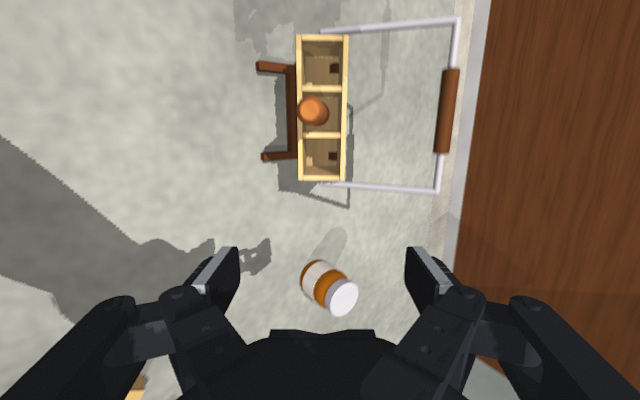

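The cells show at about (323,62), (322,112) and (322,157), with the stored handle at (312,110). The bail sleeve is at (447,110). The arm was still settling, so I'll take another picture at rest and fit the box again.

```bash
python3 - <<'E'
from plan import *
show(); shot("wrist","w3"); show(); 
a,W=fit(["w3"],BOX); fit(["scene0","top0","w3"],BOX)
p,d,K,T=load("w3"); w=cloud(d,K,T); hsv=cv2.cvtColor(p,cv2.COLOR_BGR2HSV)
BOX[:]=a; F=frame(a[3]); b=(w-a[:3])@F*1e3
br=(hsv[...,0]<=14)&(hsv[...,1]>80)
g=br&(b[...,0]>90)&(b[...,0]<170)&(np.abs(b[...,1])<60)&(w[...,2]>.15)&(b[...,2]<150)
P=b[g]; print("grip",len(P),P.min(0).round(1),P.max(0).round(1),P.mean(0).round(1))
st=br&(b[...,2]>75)&(np.abs(b[...,0])<45)&(np.abs(b[...,1])<40)&(b[...,2]<170)
P=b[st]; print("stored top",np.median(P[P[:,2]>P[:,2].max()-8],0),P.max(0))
wb=(w[...,2]>.005)&(w[...,2]<.2)&(w[...,1]<-.36)&(w[...,1]>-.5)&(w[...,0]>.5)
print("jar",np.nanmedian(w[wb],0))
E
```

```text
t 1.25 p [ 0.417  -0.2131  0.2583] box [-13.7 -69.  279.1] F [-1.6  6.4 -9.8] op 0.998 q [-0.96 -0.51  2.33  0.58  1.02 -1.19]
t 1.3 p [ 0.4168 -0.2159  0.2598] box [-13.  -71.8 280.5] F [-0.6  1.  -1.2] op 0.993 q [-0.96 -0.5   2.33  0.57  1.02 -1.18]
['w3'] 6440 [ 0.5851 -0.148   0.0353 -0.0191] med|e| 0.0003 q90 0.0011
['scene0', 'top0', 'w3'] 9594 [ 0.5868 -0.148   0.0365 -0.0188] med|e| 0.0008 q90 0.0026
grip 1431 [128.  -43.9 103.4] [144.   45.2 116.5] [134.5   2.4 112.7]
stored top [-10.87097202  -0.18767126 157.78897007] [  5.18961979  13.38323763 160.01867568]
jar [ 0.59025353 -0.42190044  0.07063263]
```

```bash
python3 - <<'E'
from plan import *
shot("wrist","w4"); fit(["w4"],BOX); show()
from scipy.spatial.transform import Slerp
st=ctrl.get_state()
az=np.deg2rad(15)
delta([.48,-.02,.29],downR(np.deg2rad(0)))
delta([.437,.164,.26],downR(az))
E
```

```text
['w4'] 6413 [ 0.5851 -0.148   0.0353 -0.019 ] med|e| 0.0003 q90 0.0012
t 1.35 p [ 0.4183 -0.2197  0.2646] box [ -9.  -75.6 283.5] F [ 0.4 -1.5  1.1] op 0.997 q [-0.96 -0.5   2.32  0.57  1.02 -1.17]
t cm [-20.05   1.31   6.28] a deg [-34.72  -0.78   0.12]  rows: 5.0 4.8
t cm [-38.39   1.22   0.81] a deg [-34.51 -15.32   4.67]  rows: 9.2 5.3
```

Request:
play_rows --steps '[{"claw":8.5,"tx":-4,"ty":0,"tz":1.3,"ax":-7,"ay":0,"az":0},{"claw":8.5,"tx":-8,"ty":0.5,"tz":2.6,"ax":-14,"ay":0,"az":0},{"claw":8.5,"tx":-12,"ty":0.8,"tz":4,"ax":-21,"ay":0,"az":0},{"claw":8.5,"tx":-16,"ty":1,"tz":5,"ax":-28,"ay":0,"az":0},{"claw":8.5,"tx":-20,"ty":1.3,"tz":6,"ax":-34,"ay":-1,"az":0},{"claw":8.5,"tx":-24,"ty":1.3,"tz":5,"ax":-34.5,"ay":-4,"az":1},{"claw":8.5,"tx":-28,"ty":1.3,"tz":4,"ax":-34.5,"ay":-7,"az":2},{"claw":8.5,"tx":-32,"ty":1.3,"tz":3,"ax":-34.5,"ay":-10,"az":3},{"claw":8.5,"tx":-36,"ty":1.3,"tz":2,"ax":-34.5,"ay":-13,"az":4},{"claw":8.5,"tx":-38.4,"ty":1.2,"tz":0.8,"ax":-34.5,"ay":-15.3,"az":4.7},{"claw":8.5,"tx":-38.4,"ty":1.2,"tz":0.8,"ax":-34.5,"ay":-15.3,"az":4.7},{"claw":8.5,"tx":-38.4,"ty":1.2,"tz":0.8,"ax":-34.5,"ay":-15.3,"az":4.7}]'

```text
time: 2.35
eef_pos: [0.4402, 0.1617, 0.2641]
tcp_rot: [0.561, -0.427, 0.434, -0.561]
contact_force: [0.8, -0.0, 0.0]
opening: 0.993
```

```bash
python3 - <<'E'
from plan import *
s=show(); 
p,d,K,T=shot("wrist","w5"); show()
w=cloud(d,K,T); hsv=cv2.cvtColor(p,cv2.COLOR_BGR2HSV)
from scipy import ndimage
m=(w[...,2]>.02)&(w[...,2]<.2)&(w[...,1]>.05)
l,k=ndimage.label(m)
for i in range(1,k+1):
    q=l==i
    if q.sum()<60: continue
    v,u=np.where(q); W=w[q]; t=W[W[:,2]>W[:,2].max()-.006]
    print(q.sum(),u.mean().round(),v.mean().round(),W.min(0).round(3),W.max(0).round(3),"top",t.mean(0).round(4),np.median(hsv[q],0))
delta([.437,.164,.26],downR(np.deg2rad(15)))
E
```

```text
t 2.35 p [0.4402 0.1617 0.2641] box [  3.4 306.1 274.2] F [ 0.8 -0.   0. ] op 0.993 q [ 0.14 -0.21  2.03 -0.01  1.32 -0.12]
t 2.4 p [0.4408 0.1604 0.2643] box [  4.  304.8 274.1] F [-0.5 -0.6  0.1] op 0.995 q [ 0.14 -0.21  2.03 -0.01  1.32 -0.12]
2681 541.0 80.0 [0.667 0.241 0.02 ] [0.693 0.441 0.028] top [0.6794 0.3451 0.0249] [ 19. 119. 233.]
2124 425.0 44.0 [0.486 0.308 0.02 ] [0.515 0.337 0.153] top [0.5002 0.3231 0.1498] [ 13. 170. 105.]
738 320.0 112.0 [0.405 0.222 0.137] [0.431 0.249 0.153] top [0.4181 0.2352 0.1499] [109. 221. 178.]
995 315.0 182.0 [0.416 0.15  0.02 ] [0.447 0.178 0.152] top [0.4317 0.1643 0.1499] [ 13. 171. 133.]
141 6.0 171.0 [0.011 0.05  0.02 ] [0.033 0.059 0.041] top [0.0296 0.052  0.0384] [114.  38.  25.]
1445 228.0 189.0 [0.325 0.116 0.02 ] [0.354 0.144 0.153] top [0.3396 0.1302 0.1501] [109. 222. 129.]
2938 467.0 195.0 [0.579 0.174 0.02 ] [0.616 0.212 0.153] top [0.597  0.1936 0.1503] [ 13. 171. 124.]
t cm [-0.45  0.43 -0.27] a deg [-0.33 -0.1   0.46]  rows: 0.2 0.1
```

View pics/w5.png

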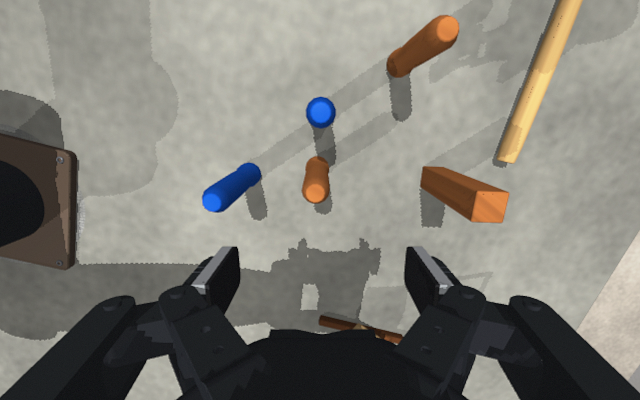

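The handle to take first is at (315,185) in the wrist picture, with the blue ones at (320,112) and (230,190) and the blank at (470,195). The second handle is at (425,45). The wrist camera and the fixed cameras disagree by about 5 mm in x, which I'll check at the first grasp.

```bash
python3 - <<'E'
from plan import *
show(); delta([.434,.164,.093],downR(np.deg2rad(15)))
E
```

```text
t 2.4 p [0.4408 0.1604 0.2643] box [  4.  304.8 274.1] F [-0.5 -0.6  0.1] op 0.995 q [ 0.14 -0.21  2.03 -0.01  1.32 -0.12]
t cm [-0.66 17.12 -0.66] a deg [-0.33 -0.1   0.46]  rows: 4.1 0.1
```

Request:
play_rows --steps '[{"claw":7.5,"tx":-0.6,"ty":2,"tz":-0.6,"ax":0,"ay":0,"az":0.5},{"claw":7.5,"tx":-0.6,"ty":4.5,"tz":-0.6,"ax":0,"ay":0,"az":0.5},{"claw":7.5,"tx":-0.6,"ty":7,"tz":-0.6,"ax":0,"ay":0,"az":0.5},{"claw":7.5,"tx":-0.6,"ty":9,"tz":-0.6,"ax":0,"ay":0,"az":0.5},{"claw":7.5,"tx":-0.6,"ty":10.5,"tz":-0.6,"ax":0,"ay":0,"az":0.5},{"claw":7.5,"tx":-0.6,"ty":11,"tz":-0.6,"ax":0,"ay":0,"az":0.5},{"claw":7.5,"tx":-0.6,"ty":11,"tz":-0.6,"ax":0,"ay":0,"az":0.5},{"claw":7.5,"tx":-0.6,"ty":11,"tz":-0.6,"ax":0,"ay":0,"az":0.5}]'

```text
time: 3.07
eef_pos: [0.4342, 0.1627, 0.1542]
tcp_rot: [-0.558, 0.431, -0.433, 0.562]
contact_force: [0.6, -0.1, 0.1]
opening: 0.877
```

```bash
python3 - <<'E'
from plan import *
s=show(); p,d,K,T=shot("wrist","w6")
w=cloud(d,K,T)
R0=T[:3,:3]; st=s; Rt=R.from_quat(s["tcp_rot"]).as_matrix(); tl=(w-s["eef_pos"])@Rt
m=(w[...,2]>.10)&(np.abs(tl[...,0])<.04)&(np.abs(tl[...,2])<.03)&(tl[...,1]>-.04)
P=tl[m]; print("handle tool frame mm",(P.min(0)*1e3).round(1),(P.max(0)*1e3).round(1)); t=w[m]; print(t[t[:,2]>t[:,2].max()-.004].mean(0))
delta([.434,.164,.093],downR(np.deg2rad(15)))
E
```

```text
t 3.07 p [0.4342 0.1627 0.1542] box [-64.6 307.  187.7] F [ 0.6 -0.1  0.1] op 0.877 q [ 0.14 -0.11  2.15  0.    1.1  -0.12]
handle tool frame mm [-15.5   1.8 -15.7] [ 7.7 54.2 12. ]
[0.43183329 0.1645128  0.15024551]
t cm [-0.1   6.16 -0.05] a deg [-0.37 -0.24 -0.08]  rows: 1.5 0.1
```

View pics/w6.png

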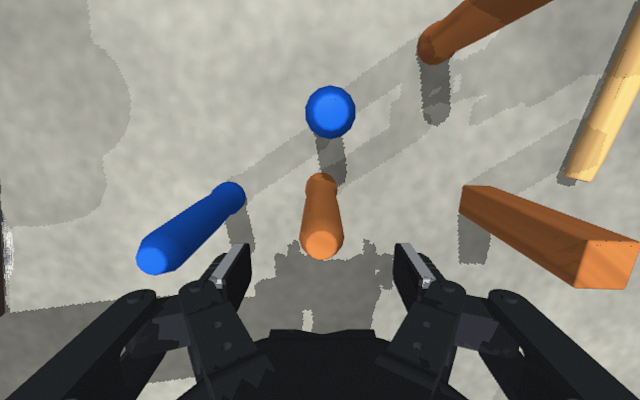

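The handle top at (321,240) sits centred between the pads, and the blue ones are clear. Next I go down and grip.

Request:
play_rows --grip_force 40 --steps '[{"claw":7,"tx":-0.1,"ty":2,"tz":-0.1,"ax":-0.4,"ay":0,"az":0},{"claw":7,"tx":-0.1,"ty":4,"tz":-0.1,"ax":-0.4,"ay":0,"az":0},{"claw":7,"tx":-0.1,"ty":5.5,"tz":-0.1,"ax":-0.4,"ay":0,"az":0},{"claw":7,"tx":-0.1,"ty":6.2,"tz":-0.1,"ax":-0.4,"ay":0,"az":0},{"claw":7,"tx":-0.1,"ty":6.2,"tz":-0.1,"ax":-0.4,"ay":0,"az":0},{"claw":5,"tx":-0.1,"ty":6.2,"tz":-0.1,"ax":-0.4,"ay":0,"az":0},{"claw":4,"tx":-0.1,"ty":6.2,"tz":-0.1,"ax":-0.4,"ay":0,"az":0},{"claw":3,"tx":-0.1,"ty":6.2,"tz":-0.1,"ax":-0.4,"ay":0,"az":0},{"claw":2,"tx":-0.1,"ty":6.2,"tz":-0.1,"ax":-0.4,"ay":0,"az":0},{"claw":2,"tx":-0.1,"ty":6.2,"tz":-0.1,"ax":-0.4,"ay":0,"az":0},{"claw":2,"tx":-0.1,"ty":6.2,"tz":-0.1,"ax":-0.4,"ay":0,"az":0},{"claw":2,"tx":-0.1,"ty":6.2,"tz":-0.1,"ax":-0.4,"ay":0,"az":0}]'

```text
time: 4.12
eef_pos: [0.4329, 0.1648, 0.0924]
tcp_rot: [-0.56, 0.432, -0.431, 0.561]
contact_force: [-0.6, 0.1, 5.7]
opening: 0.323
```

```bash
python3 - <<'E'
from plan import *
s=show(); p,d,K,T=shot("wrist","w7"); print(R.from_quat(s["tcp_rot"]).as_matrix()[:,1].round(4))
E
```

```text
t 4.12 p [0.4329 0.1648 0.0924] box [-101.1  309.1  137.8] F [-0.6  0.1  5.7] op 0.323 q [ 0.14 -0.02  2.19  0.    0.97 -0.12]
[-7.0e-04  1.4e-03 -1.0e+00]
```

View pics/w7.png

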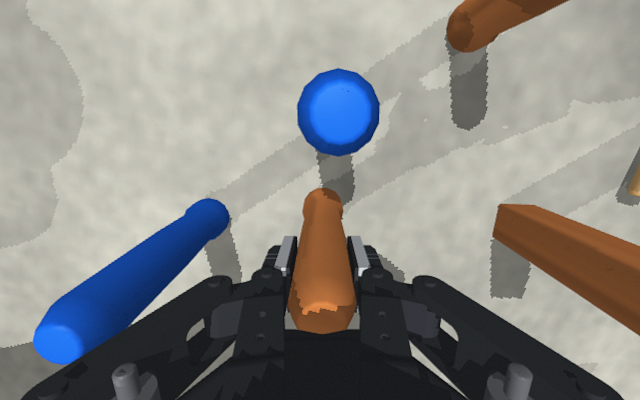

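The handle is gripped at an opening of about 27.5 mm, and the wrist estimate agreed with the jaws to about 1 mm. I'll use the wrist camera's box fit from here on.

```bash
sed -i 's/^BOX=.*/BOX=np.array([0.5851,-0.148,0.0353,-0.019])/' plan.py; python3 - <<'E'
from plan import *
print(b2w([-3,-52,265]))
delta(b2w([-3,-52,265]),boxR())
E
```

```text
[ 0.42968473 -0.19705614  0.25065456]
t cm [ 34.87 -15.88  -9.6 ] a deg [34.81 15.42 -4.95]  rows: 9.5 5.4
```

Request:
play_rows --steps '[{"claw":2,"tx":0,"ty":-3,"tz":0,"ax":0,"ay":0,"az":0},{"claw":2,"tx":0,"ty":-7,"tz":0,"ax":0,"ay":0,"az":0},{"claw":2,"tx":0,"ty":-11,"tz":0,"ax":0,"ay":0,"az":0},{"claw":2,"tx":0,"ty":-15,"tz":0,"ax":0,"ay":0,"az":0},{"claw":2,"tx":1,"ty":-18.5,"tz":0.5,"ax":0,"ay":0,"az":0},{"claw":2,"tx":4,"ty":-20,"tz":1,"ax":3,"ay":1,"az":0},{"claw":2,"tx":8,"ty":-20,"tz":0.5,"ax":7,"ay":3,"az":-1},{"claw":2,"tx":12,"ty":-20,"tz":-0.5,"ax":11,"ay":5,"az":-2},{"claw":2,"tx":16,"ty":-20,"tz":-1.5,"ax":15,"ay":7,"az":-2},{"claw":2,"tx":20,"ty":-20,"tz":-3,"ax":19,"ay":9,"az":-3},{"claw":2,"tx":24,"ty":-20,"tz":-4.5,"ax":24,"ay":11,"az":-4},{"claw":2,"tx":28,"ty":-20,"tz":-6.5,"ax":29,"ay":13,"az":-4}]'

```text
time: 5.17
eef_pos: [0.4417, -0.1188, 0.2904]
tcp_rot: [-0.365, 0.35, -0.604, 0.616]
contact_force: [1.0, 0.2, -0.1]
opening: 0.319
```

```bash
python3 - <<'E'
from plan import *
s=show(); delta(b2w([-3,-52,265]),boxR()); delta(b2w([-3,-52,290]),boxR())
E
```

```text
t 5.17 p [ 0.4417 -0.1188  0.2904] box [ 28.4  26.4 291.5] F [ 1.   0.2 -0.1] op 0.319 q [-0.66 -0.56  2.29  0.36  1.03 -0.81]
t cm [ 7.75  2.86 -3.19] a deg [ 5.78  2.43 -0.83]  rows: 2.1 0.9
t cm [ 7.71  0.37 -3.45] a deg [ 5.78  2.43 -0.83]  rows: 2.0 0.9
```

Request:
play_rows --steps '[{"claw":2,"tx":3,"ty":0,"tz":-1.5,"ax":3,"ay":1.2,"az":-0.4},{"claw":2,"tx":6,"ty":0,"tz":-2.5,"ax":5,"ay":2,"az":-0.8},{"claw":2,"tx":7.7,"ty":0.4,"tz":-3.4,"ax":5.8,"ay":2.4,"az":-0.8},{"claw":2,"tx":7.7,"ty":2,"tz":-3.3,"ax":5.8,"ay":2.4,"az":-0.8},{"claw":2,"tx":7.8,"ty":2.9,"tz":-3.2,"ax":5.8,"ay":2.4,"az":-0.8},{"claw":2,"tx":7.8,"ty":2.9,"tz":-3.2,"ax":5.8,"ay":2.4,"az":-0.8},{"claw":2,"tx":7.8,"ty":2.9,"tz":-3.2,"ax":5.8,"ay":2.4,"az":-0.8},{"claw":2,"tx":7.8,"ty":2.9,"tz":-3.2,"ax":5.8,"ay":2.4,"az":-0.8}]'

```text
time: 5.83
eef_pos: [0.4307, -0.1958, 0.2508]
tcp_rot: [0.325, -0.331, 0.631, -0.622]
contact_force: [-0.0, 0.3, -0.9]
opening: 0.321
```

```bash
python3 - <<'E'
from plan import *
s=show(); p,d,K,T=shot("wrist","w8"); fit(["w8"],BOX); s=show()
delta(b2w([-3,-52,265]),boxR())
# handle axis in tool frame
w=cloud(d,K,T); tl=(w-T[:3,3]); Rt=R.from_quat(s["tcp_rot"]).as_matrix(); tl=(w-s["eef_pos"])@Rt*1e3
hsv=cv2.cvtColor(p,cv2.COLOR_BGR2HSV); m=(hsv[...,0]<=14)&(hsv[...,1]>80)&(np.abs(tl[...,2])<30)&(np.abs(tl[...,0])<30)
P=tl[m]
for y0 in range(-50,100,15):
    q=P[(P[:,1]>y0)&(P[:,1]<=y0+15)]
    if len(q)>10: print(y0,len(q),"z range",q[:,2].min().round(1),q[:,2].max().round(1),"x",q[:,0].min().round(1),q[:,0].max().round(1))
shot("scene","s8")
E
```

```text
t 5.83 p [ 0.4307 -0.1958  0.2508] box [ -2.1 -50.7 264.5] F [-0.   0.3 -0.9] op 0.321 q [-0.89 -0.5   2.34  0.56  0.96 -1.12]
['w8'] 5191 [ 0.5851 -0.148   0.0354 -0.0203] med|e| 0.0003 q90 0.0011
t 5.88 p [ 0.4308 -0.1959  0.2512] box [ -1.8 -50.8 264.8] F [-1.1 -0.  -0.6] op 0.319 q [-0.89 -0.5   2.34  0.56  0.96 -1.12]
t cm [ 0.12 -0.02 -0.12] a deg [ 0.18  0.12 -0.11]  rows: 0.0 0.0
-50 1491 z range -15.6 13.8 x -13.4 10.6
-35 820 z range -15.0 12.4 x -13.1 -0.4
-20 594 z range -14.9 12.5 x -13.2 -1.2
-5 436 z range -15.1 13.2 x -13.4 0.7
10 322 z range -13.6 13.2 x -13.1 0.6
25 222 z range -13.0 11.5 x -12.9 -5.3
40 182 z range -13.8 11.1 x -12.4 -4.1
55 261 z range -15.5 13.5 x -13.8 4.6
70 284 z range -17.4 15.6 x -15.3 6.3
85 42 z range -12.9 13.6 x -15.4 -6.8
```

View pics/w8.png

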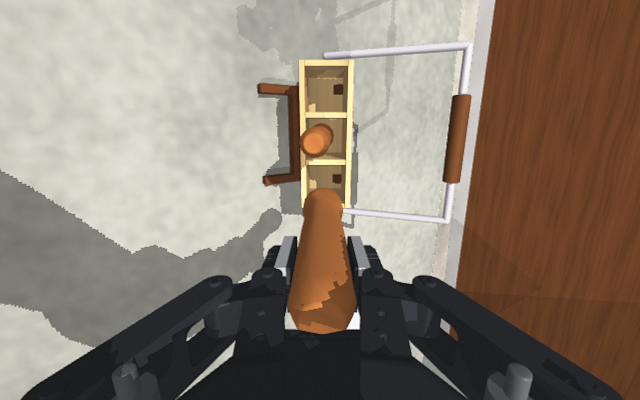

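View pics/s8.png

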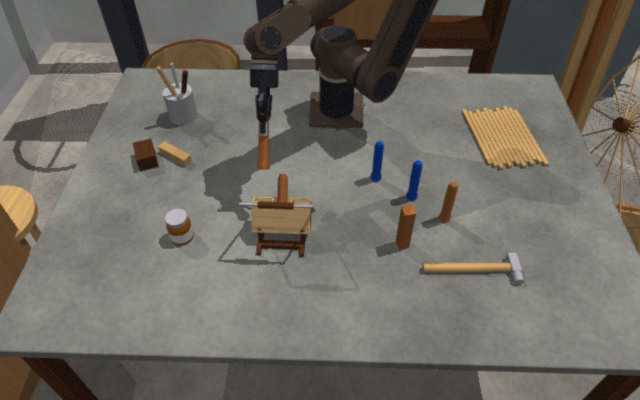

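The handle is straight in the grip (foot at (322,195)), above cell a (cell mouths at (325,87), (325,138) and (322,185)). The box fit repeats to within 0.1 mm. Next I lower it along the cell axis.

Request:
play_rows --steps '[{"claw":2,"tx":0.1,"ty":1,"tz":0,"ax":0.2,"ay":0.1,"az":-0.1},{"claw":2,"tx":0.1,"ty":3,"tz":0,"ax":0.2,"ay":0.1,"az":-0.1},{"claw":2,"tx":0.1,"ty":5,"tz":0,"ax":0.2,"ay":0.1,"az":-0.1},{"claw":2,"tx":0.1,"ty":6.5,"tz":0,"ax":0.2,"ay":0.1,"az":-0.1},{"claw":2,"tx":0.1,"ty":7.5,"tz":0,"ax":0.2,"ay":0.1,"az":-0.1},{"claw":2,"tx":0.1,"ty":8.5,"tz":0,"ax":0.2,"ay":0.1,"az":-0.1},{"claw":2,"tx":0.1,"ty":9.5,"tz":0,"ax":0.2,"ay":0.1,"az":-0.1},{"claw":2,"tx":0.1,"ty":9.5,"tz":0,"ax":0.2,"ay":0.1,"az":-0.1},{"claw":2,"tx":0.1,"ty":9.5,"tz":0,"ax":0.2,"ay":0.1,"az":-0.1}]'

```text
time: 6.68
eef_pos: [0.4848, -0.198, 0.1726]
tcp_rot: [0.323, -0.33, 0.633, -0.621]
contact_force: [-0.3, 0.4, -0.9]
opening: 0.319
```

```bash
python3 - <<'E'
from plan import *
s=show(); p,d,K,T=shot("wrist","w9"); fit(["w9"],BOX); shot("scene","s9")
delta(b2w([-2,-51.5,102]),boxR())
a=cv2.imread('pics/s9.png')[130:260,210:350]
cv2.imwrite('pics/c9.png',cv2.hconcat([cv2.resize(a,(430,400),interpolation=2),p[:400,140:500]]))
E
```

```text
t 6.68 p [ 0.4848 -0.198   0.1726] box [ -2.6 -51.9 169.5] F [-0.3  0.4 -0.9] op 0.319 q [-0.78 -0.26  2.33  0.65  0.71 -1.18]
['w9'] 10347 [ 0.5853 -0.1479  0.0354 -0.0194] med|e| 0.0002 q90 0.001
t cm [-0.1   6.81  0.  ] a deg [-0.05 -0.04  0.06]  rows: 1.6 0.0
```

View pics/c9.png

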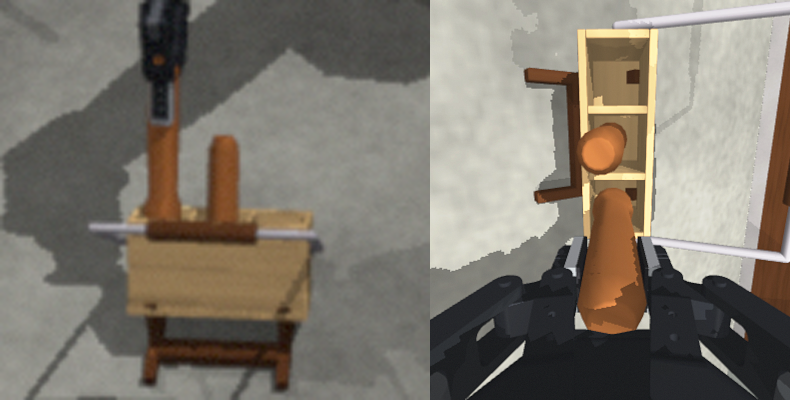

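The foot has entered cell a cleanly with no contact force. I continue to just above the floor.

Request:
play_rows --steps '[{"claw":2,"tx":0,"ty":1,"tz":0,"ax":0,"ay":0,"az":0},{"claw":2,"tx":0,"ty":2.2,"tz":0,"ax":0,"ay":0,"az":0},{"claw":2,"tx":0,"ty":3.4,"tz":0,"ax":0,"ay":0,"az":0},{"claw":2,"tx":0,"ty":4.6,"tz":0,"ax":0,"ay":0,"az":0},{"claw":2,"tx":0,"ty":5.6,"tz":0,"ax":0,"ay":0,"az":0},{"claw":2,"tx":0,"ty":6.4,"tz":0,"ax":0,"ay":0,"az":0},{"claw":2,"tx":0,"ty":6.8,"tz":0,"ax":0,"ay":0,"az":0},{"claw":2,"tx":0,"ty":6.8,"tz":0,"ax":0,"ay":0,"az":0},{"claw":2,"tx":0,"ty":6.8,"tz":0,"ax":0,"ay":0,"az":0}]'

```text
time: 7.53
eef_pos: [0.5236, -0.1994, 0.1172]
tcp_rot: [0.323, -0.33, 0.634, -0.621]
contact_force: [-0.4, 0.6, -0.3]
opening: 0.319
```

```bash
python3 - <<'E'
from plan import *
s=show(); delta(b2w([-2,-51.5,100.4]),boxR())
E
```

```text
t 7.53 p [ 0.5236 -0.1994  0.1172] box [ -2.6 -52.6 101.8] F [-0.4  0.6 -0.3] op 0.319 q [-0.71 -0.06  2.28  0.76  0.56 -1.27]
t cm [-0.11  0.14  0.06] a deg [-0.02 -0.08  0.04]  rows: 0.0 0.0
```

Request:
play_rows --steps '[{"claw":2,"tx":0,"ty":0.1,"tz":0,"ax":0,"ay":0,"az":0},{"claw":2,"tx":0,"ty":0.15,"tz":0,"ax":0,"ay":0,"az":0},{"claw":3,"tx":0,"ty":0.15,"tz":0,"ax":0,"ay":0,"az":0},{"claw":3.4,"tx":0,"ty":0.15,"tz":0,"ax":0,"ay":0,"az":0},{"claw":3.8,"tx":0,"ty":0.15,"tz":0,"ax":0,"ay":0,"az":0},{"claw":4.2,"tx":0,"ty":0.15,"tz":0,"ax":0,"ay":0,"az":0},{"claw":5,"tx":0,"ty":0.15,"tz":0,"ax":0,"ay":0,"az":0},{"claw":6,"tx":0,"ty":0.15,"tz":0,"ax":0,"ay":0,"az":0},{"claw":7.5,"tx":0,"ty":0.15,"tz":0,"ax":0,"ay":0,"az":0},{"claw":7.5,"tx":0,"ty":0.15,"tz":0,"ax":0,"ay":0,"az":0},{"claw":7.5,"tx":0,"ty":0.15,"tz":0,"ax":0,"ay":0,"az":0}]'

```text
time: 8.45
eef_pos: [0.5244, -0.1993, 0.1155]
tcp_rot: [0.323, -0.33, 0.634, -0.621]
contact_force: [0.2, 0.8, 1.1]
opening: 0.878
```

```bash
python3 - <<'E'
from plan import *
s=show(); p,d,K,T=shot("wrist","w10")
b=(cloud(d,K,T)-BOX[:3])@frame(BOX[3])*1e3; hsv=cv2.cvtColor(p,cv2.COLOR_BGR2HSV)
m=(hsv[...,0]<=14)&(hsv[...,1]>80)
q=b[m&(np.abs(b[...,1]+52)<30)&(np.abs(b[...,0])<40)&(b[...,2]>60)]
print(q.min(0),q.max(0), "top",q[q[:,2]>q[:,2].max()-4].mean(0))
E
```

```text
t 8.45 p [ 0.5244 -0.1993  0.1155] box [ -2.9 -52.4 100. ] F [0.2 0.8 1.1] op 0.878 q [-0.71 -0.06  2.28  0.76  0.56 -1.27]
[-23.69894419 -58.76422629  60.03719845] [  6.48428998 -37.58034297 174.6105006 ] top [-13.68554501 -42.59873416 173.79207911]
```

View pics/w10.png

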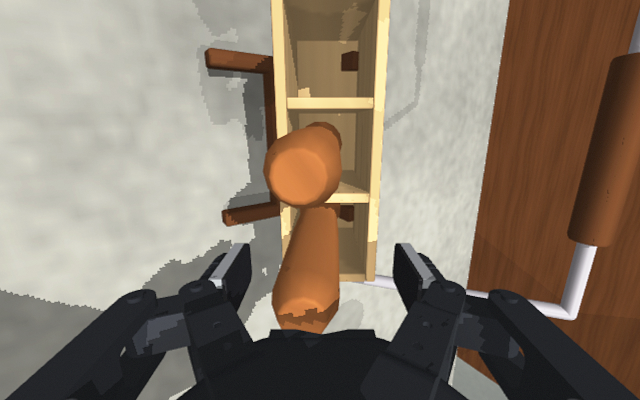

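The handle is released in cell a, leaning slightly downhill ((305,290)), and the stored handle at (303,175) is undisturbed. I back out along the cell axis and go to the second handle.

```bash
python3 - <<'E'
from plan import *
delta([.500,.323,.25],downR(np.deg2rad(25)))
delta([.50,.0,.30],downR(np.deg2rad(10)))
delta(b2w([-3,-52,240]),boxR())
E
```

```text
t cm [-52.17 -13.01   4.82] a deg [-34.38 -25.37   7.96]  rows: 12.9 6.1
t cm [-19.88 -16.74   8.24] a deg [-34.88 -10.84   3.38]  rows: 6.5 5.1
t cm [-4.0e-02 -1.4e+01 -1.0e-02] a deg [ 0.01 -0.1   0.03]  rows: 3.4 0.0
```

Request:
play_rows --steps '[{"claw":7.5,"tx":0,"ty":-2,"tz":0,"ax":0,"ay":0,"az":0},{"claw":7.5,"tx":0,"ty":-5,"tz":0,"ax":0,"ay":0,"az":0},{"claw":7.5,"tx":0,"ty":-9,"tz":0,"ax":0,"ay":0,"az":0},{"claw":7.5,"tx":0,"ty":-13,"tz":0,"ax":0,"ay":0,"az":0},{"claw":7.5,"tx":-2,"ty":-16,"tz":1,"ax":-3,"ay":-1,"az":0},{"claw":7.5,"tx":-6,"ty":-17,"tz":2.5,"ax":-9,"ay":-3,"az":1},{"claw":7.5,"tx":-10,"ty":-17,"tz":4,"ax":-15,"ay":-5,"az":1.5},{"claw":7.5,"tx":-14,"ty":-17,"tz":6,"ax":-21,"ay":-7,"az":2},{"claw":7.5,"tx":-18,"ty":-17,"tz":8,"ax":-27,"ay":-9,"az":3},{"claw":7.5,"tx":-22,"ty":-16.5,"tz":8,"ax":-33,"ay":-11,"az":3.5},{"claw":7.5,"tx":-26,"ty":-16,"tz":8,"ax":-35,"ay":-13,"az":4},{"claw":7.5,"tx":-30,"ty":-16,"tz":7.5,"ax":-35,"ay":-15,"az":4.5}]'

```text
time: 9.5
eef_pos: [0.5023, 0.0993, 0.29]
tcp_rot: [0.561, -0.434, 0.433, -0.557]
contact_force: [-0.5, 0.3, -0.2]
opening: 0.876
```

```bash
python3 - <<'E'
from plan import *
s=show(); delta([.500,.323,.25],downR(np.deg2rad(25)))
p,d,K,T=shot("scene","s11"); 
E
```

```text
t 9.5 p [0.5023 0.0993 0.29  ] box [ 74.4 245.7 258.8] F [-0.5  0.3 -0.2] op 0.876 q [-0.   -0.12  1.9  -0.    1.36 -0.25]
t cm [-21.74   3.92   5.34] a deg [  0.29 -10.64   0.14]  rows: 5.4 1.5
```

View pics/s11.png

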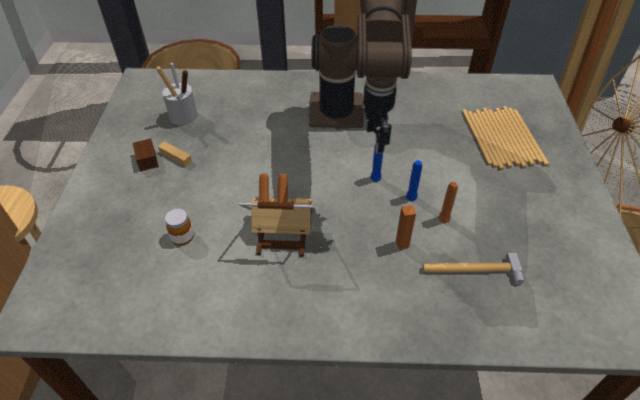

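Two handles now stand in the box ((264,190) and (282,190)) and the second bench handle is at (449,202). I move to hover above it.

Request:
play_rows --steps '[{"claw":7.5,"tx":-4,"ty":0,"tz":1,"ax":0,"ay":-2,"az":0},{"claw":7.5,"tx":-8,"ty":0,"tz":2,"ax":0,"ay":-4,"az":0},{"claw":7.5,"tx":-12,"ty":0,"tz":3,"ax":0,"ay":-6,"az":0},{"claw":7.5,"tx":-16,"ty":1,"tz":4,"ax":0,"ay":-8,"az":0},{"claw":7.5,"tx":-20,"ty":3,"tz":5,"ax":0,"ay":-10,"az":0},{"claw":7.5,"tx":-21.7,"ty":5,"tz":5.3,"ax":0.3,"ay":-10.6,"az":0},{"claw":7.5,"tx":-21.7,"ty":8,"tz":5.3,"ax":0.3,"ay":-10.6,"az":0},{"claw":7.5,"tx":-21.7,"ty":11,"tz":5.3,"ax":0.3,"ay":-10.6,"az":0},{"claw":7.5,"tx":-21.7,"ty":12.5,"tz":5.3,"ax":0.3,"ay":-10.6,"az":0},{"claw":7.5,"tx":-21.7,"ty":12.5,"tz":5.3,"ax":0.3,"ay":-10.6,"az":0},{"claw":7.5,"tx":-21.7,"ty":12.5,"tz":5.3,"ax":0.3,"ay":-10.6,"az":0}]'

```text
time: 10.47
eef_pos: [0.4976, 0.3196, 0.1633]
tcp_rot: [0.597, -0.381, 0.381, -0.595]
contact_force: [0.5, 0.5, 0.9]
opening: 0.881
```

```bash
python3 - <<'E'
from plan import *
from scipy import ndimage
s=show(); p,d,K,T=shot("wrist","w12"); w=cloud(d,K,T)
m=(w[...,2]>.13)&(w[...,2]<.16)&(np.linalg.norm(w[...,:2]-[.5,.323],axis=-1)<.04)
t=w[m]; t=t[t[:,2]>t[:,2].max()-.004]; print(m.sum(),t.mean(0),t.min(0),t.max(0))
c=t.mean(0); delta([c[0],c[1],.093],downR(np.deg2rad(25)))
E
```

```text
t 10.47 p [0.4976 0.3196 0.1633] box [ -5.5 465.9 160.2] F [0.5 0.5 0.9] op 0.881 q [ 0.4   0.17  1.84 -0.    1.13 -0.03]
1511 [0.50080631 0.32504173 0.15031525] [0.49154282 0.31522398 0.14853237] [0.51105763 0.3343955  0.15252483]
t cm [-0.38  7.22  0.4 ] a deg [-0.1  -0.18  0.13]  rows: 1.7 0.0
```

View pics/w12.png

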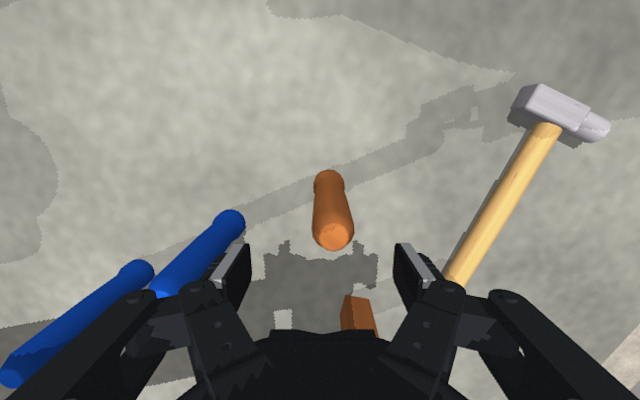

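The second handle top is at (333,237), centred between the pads. The hammer and blue ones are clear. I go down and grip.

Request:
play_rows --grip_force 40 --steps '[{"claw":7,"tx":-0.4,"ty":0.5,"tz":0.4,"ax":0,"ay":0,"az":0},{"claw":7,"tx":-0.4,"ty":3,"tz":0.4,"ax":0,"ay":0,"az":0},{"claw":7,"tx":-0.4,"ty":5.5,"tz":0.4,"ax":0,"ay":0,"az":0},{"claw":7,"tx":-0.4,"ty":7,"tz":0.4,"ax":0,"ay":0,"az":0},{"claw":7,"tx":-0.4,"ty":7.2,"tz":0.4,"ax":0,"ay":0,"az":0},{"claw":5,"tx":-0.4,"ty":7.2,"tz":0.4,"ax":0,"ay":0,"az":0},{"claw":4,"tx":-0.4,"ty":7.2,"tz":0.4,"ax":0,"ay":0,"az":0},{"claw":3,"tx":-0.4,"ty":7.2,"tz":0.4,"ax":0,"ay":0,"az":0},{"claw":2,"tx":-0.4,"ty":7.2,"tz":0.4,"ax":0,"ay":0,"az":0},{"claw":2,"tx":-0.4,"ty":7.2,"tz":0.4,"ax":0,"ay":0,"az":0},{"claw":2,"tx":-0.4,"ty":7.2,"tz":0.4,"ax":0,"ay":0,"az":0},{"claw":2,"tx":-0.4,"ty":7.2,"tz":0.4,"ax":0,"ay":0,"az":0}]'

```text
time: 11.52
eef_pos: [0.5018, 0.3258, 0.0947]
tcp_rot: [-0.595, 0.379, -0.382, 0.597]
contact_force: [0.4, 1.1, 6.4]
opening: 0.318
```

```bash
python3 - <<'E'
from plan import *
s=show(); print(b2w([-2,52,265]))
delta(b2w([-2,52,265]),boxR())
E
```

```text
t 11.52 p [0.5018 0.3258 0.0947] box [-41.5 472.1 101.6] F [0.4 1.1 6.4] op 0.318 q [ 0.41  0.26  1.87 -0.    1.   -0.02]
[ 0.43247961 -0.09309048  0.25122814]
t cm [ 35.14 -15.69 -23.8 ] a deg [34.07 25.12 -7.85]  rows: 10.9 6.0
```

Request:
play_rows --steps '[{"claw":2,"tx":0,"ty":-3,"tz":0,"ax":0,"ay":0,"az":0},{"claw":2,"tx":0,"ty":-7,"tz":0,"ax":0,"ay":0,"az":0},{"claw":2,"tx":0,"ty":-11,"tz":0,"ax":0,"ay":0,"az":0},{"claw":2,"tx":0,"ty":-15,"tz":0,"ax":0,"ay":0,"az":0},{"claw":2,"tx":1,"ty":-18.5,"tz":-0.5,"ax":0,"ay":0,"az":0},{"claw":2,"tx":4,"ty":-19.5,"tz":-2.5,"ax":3,"ay":2,"az":0},{"claw":2,"tx":7.3,"ty":-19.5,"tz":-4.7,"ax":7,"ay":5,"az":-1.5},{"claw":2,"tx":10.6,"ty":-19.5,"tz":-7,"ax":10,"ay":8,"az":-2},{"claw":2,"tx":14,"ty":-19.5,"tz":-9,"ax":14,"ay":10,"az":-3},{"claw":2,"tx":17.5,"ty":-19.5,"tz":-11.3,"ax":18,"ay":13,"az":-4},{"claw":2,"tx":21,"ty":-19.5,"tz":-13.5,"ax":22,"ay":16,"az":-5},{"claw":2,"tx":24.5,"ty":-19.5,"tz":-16,"ax":26,"ay":19,"az":-6}]'

```text
time: 12.52
eef_pos: [0.4569, 0.036, 0.2875]
tcp_rot: [-0.395, 0.345, -0.581, 0.623]
contact_force: [0.9, -0.2, 0.0]
opening: 0.32
```

```bash
python3 - <<'E'
from plan import *
s=show(); delta(b2w([-2,52,290]),boxR()); delta(b2w([-2,52,265]),boxR())
E
```

```text
t 12.52 p [0.4569 0.036  0.2875] box [ 36.8 181.5 282.2] F [ 0.9 -0.2  0. ] op 0.32 q [-0.2  -0.55  2.27  0.13  0.96 -0.35]
t cm [12.44 -0.52 -5.33] a deg [ 8.11  6.12 -1.75]  rows: 3.2 1.4
t cm [12.53  1.95 -4.98] a deg [ 8.11  6.12 -1.75]  rows: 3.3 1.4
```

Request:
play_rows --steps '[{"claw":2,"tx":3,"ty":0,"tz":-1.5,"ax":2,"ay":1.5,"az":-0.4},{"claw":2,"tx":6.5,"ty":0,"tz":-3,"ax":4.5,"ay":3.5,"az":-1},{"claw":2,"tx":9.5,"ty":0,"tz":-4.3,"ax":7,"ay":5,"az":-1.5},{"claw":2,"tx":12,"ty":0.3,"tz":-5,"ax":8.1,"ay":6.1,"az":-1.8},{"claw":2,"tx":12.5,"ty":1.5,"tz":-5,"ax":8.1,"ay":6.1,"az":-1.8},{"claw":2,"tx":12.5,"ty":2,"tz":-5,"ax":8.1,"ay":6.1,"az":-1.8},{"claw":2,"tx":12.5,"ty":2,"tz":-5,"ax":8.1,"ay":6.1,"az":-1.8},{"claw":2,"tx":12.5,"ty":2,"tz":-5,"ax":8.1,"ay":6.1,"az":-1.8},{"claw":2,"tx":12.5,"ty":2,"tz":-5,"ax":8.1,"ay":6.1,"az":-1.8}]'

```text
time: 13.27
eef_pos: [0.4337, -0.0905, 0.2513]
tcp_rot: [0.325, -0.33, 0.632, -0.622]
contact_force: [0.2, -0.4, -1.8]
opening: 0.32
```

```bash
cat > hax.py <<'E'
from plan import *
def hax(tag,s):
    p,d,K,T=load(tag); w=cloud(d,K,T); Rt=R.from_quat(s["tcp_rot"]).as_matrix(); tl=(w-s["eef_pos"])@Rt*1e3
    hsv=cv2.cvtColor(p,cv2.COLOR_BGR2HSV); m=(hsv[...,0]<=14)&(hsv[...,1]>80)&(np.abs(tl[...,2])<30)&(np.abs(tl[...,0])<25)
    P=tl[m]
    for y0 in range(-20,110,15):
        q=P[(P[:,1]>y0)&(P[:,1]<=y0+15)]
        if len(q)>10: print(y0,len(q),"z",q[:,2].min().round(1),q[:,2].max().round(1),"x",q[:,0].min().round(1),q[:,0].max().round(1))
E
python3 - <<'E'
from hax import *
s=show(); shot("wrist","w13"); fit(["w13"],BOX); hax("w13",s); s=show()
delta(b2w([-2,52,265]),boxR())
E
```

```text
t 13.27 p [ 0.4337 -0.0905  0.2513] box [ -0.9  54.6 264.4] F [ 0.2 -0.4 -1.8] op 0.32 q [-0.63 -0.65  2.43  0.43  0.9  -0.81]
['w13'] 1722 [ 0.5851 -0.1479  0.0354 -0.0164] med|e| 0.0003 q90 0.0011
-20 621 z -28.2 12.7 x -12.8 -1.5
-5 446 z -15.1 12.5 x -13.1 -0.6
10 352 z -15.4 12.6 x -13.0 -0.2
25 230 z -15.3 12.4 x -12.7 -0.4
40 183 z -14.0 12.1 x -12.5 -2.4
55 216 z -15.2 12.9 x -12.9 2.3
70 325 z -17.2 15.1 x -15.4 7.6
85 59 z -14.4 14.9 x -15.4 -3.9
t 13.32 p [ 0.4338 -0.0906  0.2516] box [ -0.7  54.5 264.6] F [-0.1 -0.1 -0.8] op 0.319 q [-0.63 -0.65  2.43  0.43  0.9  -0.81]
t cm [ 0.25 -0.04 -0.13] a deg [ 0.18  0.2  -0.08]  rows: 0.1 0.0
```

View pics/w13.png

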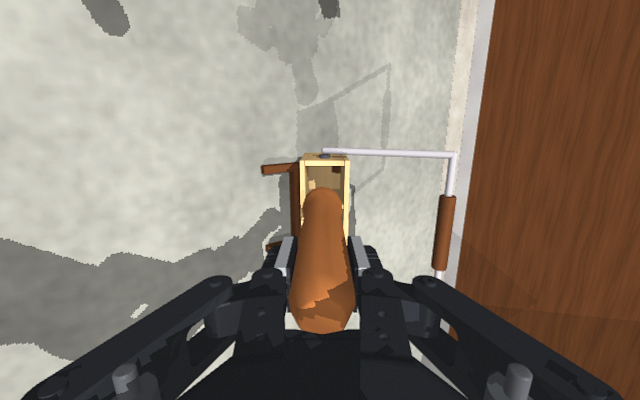

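The handle foot at (322,195) lines up with cell b (mouth at (325,180)). I lower it.

Request:
play_rows --steps '[{"claw":2,"tx":0.2,"ty":1,"tz":-0.1,"ax":0.2,"ay":0.2,"az":-0.1},{"claw":2,"tx":0.2,"ty":3,"tz":-0.1,"ax":0.2,"ay":0.2,"az":-0.1},{"claw":2,"tx":0.2,"ty":5,"tz":-0.1,"ax":0.2,"ay":0.2,"az":-0.1},{"claw":2,"tx":0.2,"ty":6.5,"tz":-0.1,"ax":0.2,"ay":0.2,"az":-0.1},{"claw":2,"tx":0.2,"ty":7.5,"tz":-0.1,"ax":0.2,"ay":0.2,"az":-0.1},{"claw":2,"tx":0.2,"ty":8.5,"tz":-0.1,"ax":0.2,"ay":0.2,"az":-0.1},{"claw":2,"tx":0.2,"ty":9.3,"tz":-0.1,"ax":0.2,"ay":0.2,"az":-0.1},{"claw":2,"tx":0.2,"ty":9.3,"tz":-0.1,"ax":0.2,"ay":0.2,"az":-0.1},{"claw":2,"tx":0.2,"ty":9.3,"tz":-0.1,"ax":0.2,"ay":0.2,"az":-0.1}]'

```text
time: 14.07
eef_pos: [0.4859, -0.0937, 0.1741]
tcp_rot: [0.323, -0.33, 0.633, -0.621]
contact_force: [-0.2, -0.1, -0.1]
opening: 0.316
```

```bash
python3 - <<'E'
from hax import *
s=show(); p,*_=shot("wrist","w14"); fit(["w14"],BOX); shot("scene","s14")
delta(b2w([-2,52.3,104]),boxR())
a=cv2.imread('pics/s14.png')[130:260,210:350]
cv2.imwrite('pics/c14.png',cv2.hconcat([cv2.resize(a,(430,400),interpolation=2),p[:400,140:500]]))
E
```

```text
t 14.07 p [ 0.4859 -0.0937  0.1741] box [ -2.5  52.5 171.2] F [-0.2 -0.1 -0.1] op 0.316 q [-0.55 -0.38  2.41  0.51  0.63 -0.87]
['w14'] 3131 [ 0.5851 -0.1479  0.0355 -0.0194] med|e| 0.0002 q90 0.001
t cm [-0.05  6.78 -0.02] a deg [-0.06 -0.06  0.08]  rows: 1.6 0.0
```

View pics/c14.png

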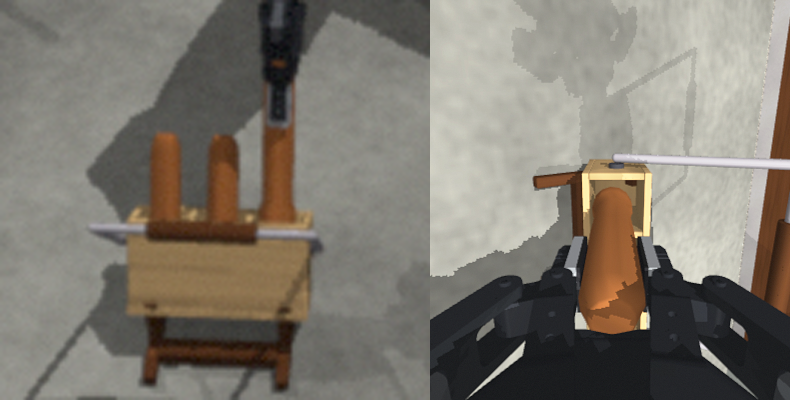

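Request:
play_rows --steps '[{"claw":2,"tx":0,"ty":1,"tz":0,"ax":0,"ay":0,"az":0},{"claw":2,"tx":0,"ty":2.2,"tz":0,"ax":0,"ay":0,"az":0},{"claw":2,"tx":0,"ty":3.4,"tz":0,"ax":0,"ay":0,"az":0},{"claw":2,"tx":0,"ty":4.6,"tz":0,"ax":0,"ay":0,"az":0},{"claw":2,"tx":0,"ty":5.6,"tz":0,"ax":0,"ay":0,"az":0},{"claw":2,"tx":0,"ty":6.4,"tz":0,"ax":0,"ay":0,"az":0},{"claw":2,"tx":0,"ty":6.7,"tz":0,"ax":0,"ay":0,"az":0},{"claw":2,"tx":0,"ty":6.7,"tz":0,"ax":0,"ay":0,"az":0},{"claw":2,"tx":0,"ty":6.7,"tz":0,"ax":0,"ay":0,"az":0}]'

```text
time: 14.92
eef_pos: [0.5243, -0.0955, 0.1199]
tcp_rot: [0.323, -0.33, 0.634, -0.62]
contact_force: [0.1, 0.1, -1.6]
opening: 0.323
```

```bash
python3 - <<'E'
from hax import *
s=show(); delta(b2w([-2,52.3,102.7]),boxR())
E
```

```text
t 14.92 p [ 0.5243 -0.0955  0.1199] box [ -2.1  51.3 104.7] F [ 0.1  0.1 -1.6] op 0.323 q [-0.5  -0.16  2.36  0.63  0.46 -0.98]
t cm [-0.1   0.2   0.01] a deg [-0.04 -0.12  0.11]  rows: 0.1 0.0
```

Request:
play_rows --steps '[{"claw":2,"tx":0,"ty":0.1,"tz":0,"ax":0,"ay":0,"az":0},{"claw":2,"tx":0,"ty":0.2,"tz":0,"ax":0,"ay":0,"az":0},{"claw":3,"tx":0,"ty":0.2,"tz":0,"ax":0,"ay":0,"az":0},{"claw":3.4,"tx":0,"ty":0.2,"tz":0,"ax":0,"ay":0,"az":0},{"claw":3.8,"tx":0,"ty":0.2,"tz":0,"ax":0,"ay":0,"az":0},{"claw":4.2,"tx":0,"ty":0.2,"tz":0,"ax":0,"ay":0,"az":0},{"claw":5,"tx":0,"ty":0.2,"tz":0,"ax":0,"ay":0,"az":0},{"claw":6,"tx":0,"ty":0.2,"tz":0,"ax":0,"ay":0,"az":0},{"claw":7.5,"tx":0,"ty":0.2,"tz":0,"ax":0,"ay":0,"az":0},{"claw":7.5,"tx":0,"ty":0.2,"tz":0,"ax":0,"ay":0,"az":0},{"claw":7.5,"tx":0,"ty":0.2,"tz":0,"ax":0,"ay":0,"az":0}]'

```text
time: 15.83
eef_pos: [0.5253, -0.0954, 0.1175]
tcp_rot: [0.323, -0.33, 0.634, -0.62]
contact_force: [0.6, 0.4, -0.9]
opening: 0.876
```

```bash
python3 - <<'E'
from hax import *
s=show(); p,*_=shot("wrist","w15")
delta(b2w([0,52,240]),boxR())
# bail grip from w4 (still)
p,d,K,T=load("w4"); b=(cloud(d,K,T)-BOX[:3])@frame(BOX[3])*1e3; hsv=cv2.cvtColor(p,cv2.COLOR_BGR2HSV)
m=(hsv[...,0]<=14)&(hsv[...,1]>80)&(b[...,0]>110)&(b[...,0]<160)&(np.abs(b[...,1])<60)&(b[...,2]>80)&(b[...,2]<130)
q=b[m]; print(len(q),q.min(0),q.max(0),q.mean(0))
from scipy.optimize import least_squares
r=least_squares(lambda a:np.hypot(q[:,0]-145*np.sin(a[0]),q[:,2]-60-145*np.cos(a[0]))-9,[1.2],loss='soft_l1'); print("angle",r.x,np.median(np.abs(r.fun)), 145*np.sin(r.x),60+145*np.cos(r.x))
r=least_squares(lambda a:np.hypot(q[:,0]-a[0],q[:,2]-a[1])-9,[135,105],loss='soft_l1'); print("free",r.x)
E
```

```text
t 15.83 p [ 0.5253 -0.0954  0.1175] box [ -2.7  51.4 102.2] F [ 0.6  0.4 -0.9] op 0.876 q [-0.5  -0.16  2.36  0.63  0.46 -0.98]
t cm [ -0.04 -13.78   0.27] a deg [ 0.01 -0.13  0.09]  rows: 3.3 0.0
1441 [128.18012651 -43.73796748 105.82712972] [146.00478133  44.53633901 116.86419384] [135.25098931   2.06744707 112.84508511]
angle [1.24979824] 0.4470751937563602 [137.59354215] [105.74950448]
free [137.60639964 105.75380277]
```

View pics/w15.png

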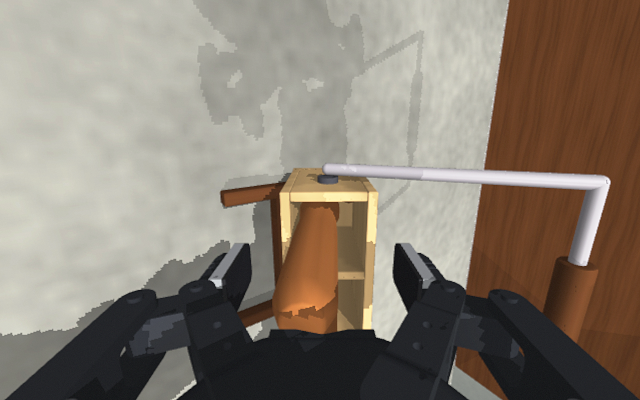

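All three handles are in their cells. The bail measures 1.25 rad, with the sleeve at (137.6, 0, 105.8) mm in the box frame. I back out and move above the sleeve.

Request:
play_rows --steps '[{"claw":7.5,"tx":0,"ty":-2,"tz":0,"ax":0,"ay":0,"az":0},{"claw":7.5,"tx":0,"ty":-5,"tz":0,"ax":0,"ay":0,"az":0},{"claw":7,"tx":0,"ty":-9,"tz":0,"ax":0,"ay":0,"az":0},{"claw":6,"tx":0,"ty":-12.5,"tz":0,"ax":0,"ay":0,"az":0},{"claw":5,"tx":1.5,"ty":-14,"tz":3,"ax":0,"ay":0,"az":0},{"claw":5,"tx":3,"ty":-14,"tz":6.5,"ax":0,"ay":0,"az":0},{"claw":5,"tx":4.5,"ty":-13,"tz":10,"ax":0,"ay":0,"az":0},{"claw":5,"tx":5.1,"ty":-10,"tz":13,"ax":0,"ay":0,"az":0},{"claw":5,"tx":5.1,"ty":-7,"tz":14,"ax":0,"ay":0,"az":0},{"claw":5,"tx":5.1,"ty":-6,"tz":14,"ax":0,"ay":0,"az":0},{"claw":5,"tx":5.1,"ty":-6,"tz":14,"ax":0,"ay":0,"az":0},{"claw":5,"tx":5.1,"ty":-6,"tz":14,"ax":0,"ay":0,"az":0}]'

```text
time: 16.88
eef_pos: [0.6037, -0.1476, 0.2454]
tcp_rot: [0.323, -0.331, 0.633, -0.62]
contact_force: [-0.0, -0.0, 0.9]
opening: 0.584
```

```bash
python3 - <<'E'
from hax import *
s=show(); p,d,K,T=shot("wrist","w16")
delta(b2w([137.6,0,86]),boxR())
b=(cloud(d,K,T)-BOX[:3])@frame(BOX[3])*1e3; hsv=cv2.cvtColor(p,cv2.COLOR_BGR2HSV)
m=(hsv[...,0]<=14)&(hsv[...,1]>80)&(b[...,0]>110)&(b[...,0]<160)&(np.abs(b[...,1])<60)&(b[...,2]>80)&(b[...,2]<130)
q=b[m]; print(len(q),q.min(0),q.max(0))
from scipy.optimize import least_squares
r=least_squares(lambda a:np.hypot(q[:,0]-a[0],q[:,2]-a[1])-9,[135,105],loss='soft_l1'); print("free",r.x)
p2,d,K,T=shot("scene","s16")
b=(cloud(d,K,T)-(BOX[:3]+[.004,0,.002]))@frame(BOX[3])*1e3;hsv=cv2.cvtColor(p2,cv2.COLOR_BGR2HSV)
for y in(-52,0,52):
    m=(hsv[...,0]<=14)&(hsv[...,1]>80)&(np.abs(b[...,1]-y)<22)&(np.abs(b[...,0])<40)&(b[...,2]>95)&(b[...,2]<185)
    q=b[m]; print(y,len(q),q.max(0).round(1),q[q[:,2]>q[:,2].max()-8].mean(0).round(1))
E
```

```text
t 16.88 p [ 0.6037 -0.1476  0.2454] box [135.7   0.7 161.5] F [-0.  -0.   0.9] op 0.584 q [-0.51 -0.12  2.07  0.44  0.69 -0.76]
t cm [0.04 7.65 0.11] a deg [ 0.04 -0.14  0.07]  rows: 1.8 0.0
2551 [129.78954303 -44.10604967 102.51570696] [146.35046595  45.4758215  117.04706752]
free [137.70062258 105.85319582]
-52 224 [  6.7 -38.8 157.4] [ -8.2 -52.5 153.7]
0 202 [  6.7  13.8 158.1] [ -9.4   4.  154. ]
52 217 [  9.8  61.1 158. ] [ -5.9  48.3 154. ]
```

View pics/w16.png

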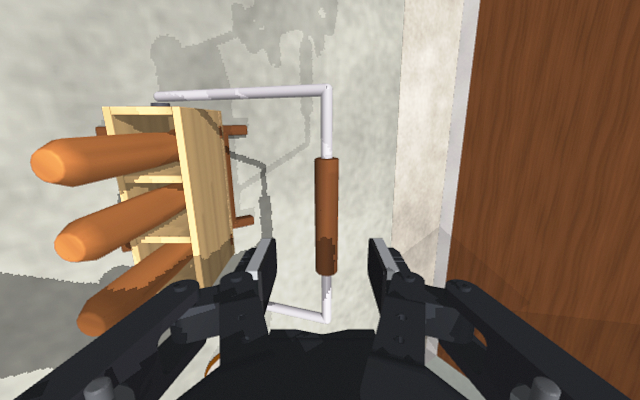

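View pics/s16.png

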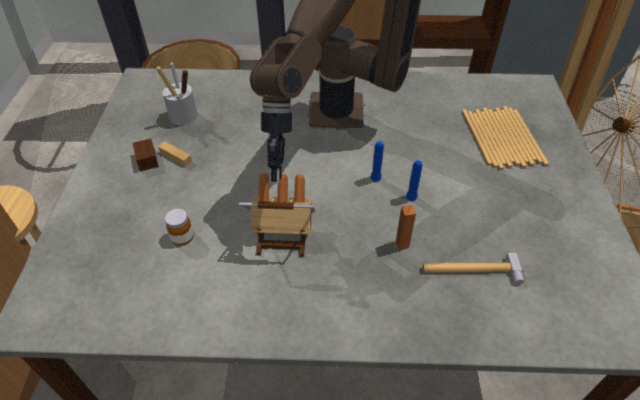

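All three handle tops stand at z≈158 mm in the box frame, so they are on the floor. The sleeve at (327,215) is centred between the open pads. I lower and pinch it.

Request:
play_rows --grip_force 30 --steps '[{"claw":5,"tx":0,"ty":2,"tz":0.1,"ax":0,"ay":0,"az":0},{"claw":5,"tx":0,"ty":4.5,"tz":0.1,"ax":0,"ay":0,"az":0},{"claw":5,"tx":0,"ty":6.5,"tz":0.1,"ax":0,"ay":0,"az":0},{"claw":5,"tx":0,"ty":7.5,"tz":0.1,"ax":0,"ay":0,"az":0},{"claw":5,"tx":0,"ty":7.6,"tz":0.1,"ax":0,"ay":0,"az":0},{"claw":4,"tx":0,"ty":7.6,"tz":0.1,"ax":0,"ay":0,"az":0},{"claw":3,"tx":0,"ty":7.6,"tz":0.1,"ax":0,"ay":0,"az":0},{"claw":2,"tx":0,"ty":7.6,"tz":0.1,"ax":0,"ay":0,"az":0},{"claw":1,"tx":0,"ty":7.6,"tz":0.1,"ax":0,"ay":0,"az":0},{"claw":1,"tx":0,"ty":7.6,"tz":0.1,"ax":0,"ay":0,"az":0},{"claw":1,"tx":0,"ty":7.6,"tz":0.1,"ax":0,"ay":0,"az":0},{"claw":1,"tx":0,"ty":7.6,"tz":0.1,"ax":0,"ay":0,"az":0}]'

```text
time: 17.98
eef_pos: [0.6492, -0.1495, 0.1864]
tcp_rot: [0.323, -0.329, 0.635, -0.62]
contact_force: [0.9, 0.1, 2.0]
opening: 0.197
```

```bash
python3 - <<'E'
from hax import *
s=show(); shot("wrist","w17")
x0,z0=137.65,105.8
for a in np.arange(1.25,-.01,-.1): print(round(a,2),"tz",round((145*np.sin(a)-x0)/10,2),"ty",round(-(60+145*np.cos(a)-z0)/10,2))
delta(s["eef_pos"],boxR())
E
```

```text
t 17.98 p [ 0.6492 -0.1495  0.1864] box [139.2  -0.3  87. ] F [0.9 0.1 2. ] op 0.197 q [-0.47  0.05  2.02  0.49  0.56 -0.8 ]
1.25 tz -0.0 ty 0.01
1.15 tz -0.53 ty -1.34
1.05 tz -1.19 ty -2.63
0.95 tz -1.97 ty -3.85
0.85 tz -2.87 ty -4.99
0.75 tz -3.88 ty -6.03
0.65 tz -4.99 ty -6.96
0.55 tz -6.19 ty -7.78
0.45 tz -7.46 ty -8.48
0.35 tz -8.79 ty -9.04
0.25 tz -10.18 ty -9.47
0.15 tz -11.6 ty -9.76
0.05 tz -13.04 ty -9.9
t cm [ 0.   -0.01  0.  ] a deg [-0.1  -0.12  0.14]  rows: 0.0 0.0
```

View pics/w17.png

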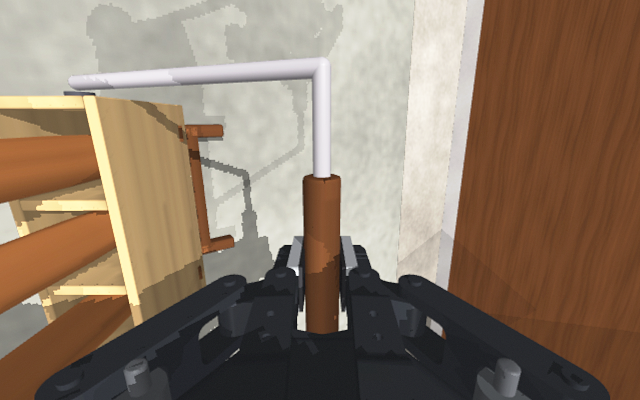

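The sleeve is held between the pads at (322,250). I swing the bail along its arc, first to about 0.65 rad.

Request:
play_rows --steps '[{"claw":1,"tx":0,"ty":-0.7,"tz":-0.25,"ax":0,"ay":0,"az":0},{"claw":1,"tx":0,"ty":-1.35,"tz":-0.55,"ax":0,"ay":0,"az":0},{"claw":1,"tx":0,"ty":-2.6,"tz":-1.2,"ax":0,"ay":0,"az":0},{"claw":1,"tx":0,"ty":-3.85,"tz":-2,"ax":0,"ay":0,"az":0},{"claw":1,"tx":0,"ty":-5,"tz":-2.9,"ax":0,"ay":0,"az":0},{"claw":1,"tx":0,"ty":-6,"tz":-3.9,"ax":0,"ay":0,"az":0},{"claw":1,"tx":0,"ty":-6.95,"tz":-5,"ax":0,"ay":0,"az":0},{"claw":1,"tx":0,"ty":-6.95,"tz":-5,"ax":0,"ay":0,"az":0}]'

```text
time: 18.7
eef_pos: [0.5693, -0.1482, 0.2189]
tcp_rot: [0.32, -0.326, 0.637, -0.621]
contact_force: [1.5, 2.1, 8.0]
opening: 0.2
```

```bash
python3 - <<'E'
from hax import *
s=show(); shot("scene","s18"); p,*_=shot("wrist","w18")
b=w2b(s["eef_pos"]); print("ang",np.arctan2(b[0],b[2]+19-60),np.hypot(b[0],b[2]+19-60))
x0,z0=145*np.sin(.65),60+145*np.cos(.65)
for a in np.arange(.65,-.06,-.05): print(round(a,2),"tz",round((145*np.sin(a)-x0)/10,2),"ty",round(-(60+145*np.cos(a)-z0)/10,2))
a=cv2.imread('pics/s18.png')[130:260,210:350]
cv2.imwrite('pics/c18.png',cv2.hconcat([cv2.resize(a,(430,400),interpolation=2),p[:400,140:500]]))
E
```

```text
t 18.7 p [ 0.5693 -0.1482  0.2189] box [ 92.4  -0.5 159.5] F [1.5 2.1 8. ] op 0.2 q [-0.55 -0.17  2.17  0.5   0.65 -0.86]
ang 0.6622881137994396 150.24662240070884
0.65 tz 0.0 ty -0.0
0.6 tz -0.59 ty -0.42
0.55 tz -1.2 ty -0.82
0.5 tz -1.82 ty -1.18
0.45 tz -2.47 ty -1.51
0.4 tz -3.13 ty -1.81
0.35 tz -3.8 ty -2.08
0.3 tz -4.49 ty -2.31
0.25 tz -5.19 ty -2.51
0.2 tz -5.89 ty -2.67
0.15 tz -6.61 ty -2.79
0.1 tz -7.33 ty -2.88
0.05 tz -8.05 ty -2.94
-0.0 tz -8.78 ty -2.96
-0.05 tz -9.5 ty -2.94
```

View pics/c18.png

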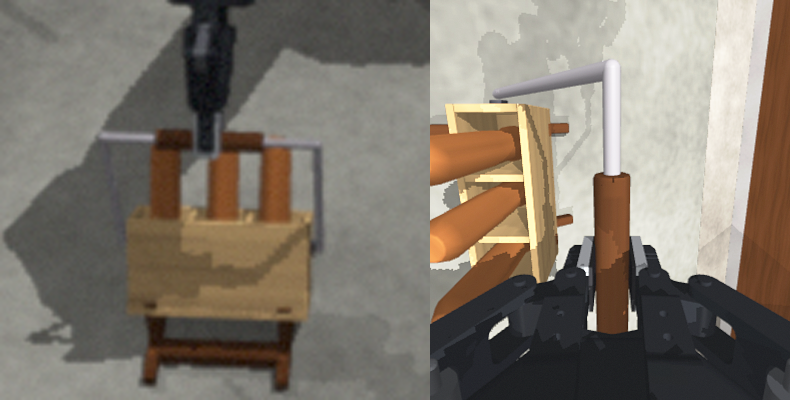

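The bail is following at a force of 8 N, and nothing else has moved. I continue to the stop.

Request:
play_rows --steps '[{"claw":1,"tx":0,"ty":-0.3,"tz":-0.7,"ax":0,"ay":0,"az":0},{"claw":1,"tx":0,"ty":-0.8,"tz":-1.7,"ax":0,"ay":0,"az":0},{"claw":1,"tx":0,"ty":-1.2,"tz":-2.7,"ax":0,"ay":0,"az":0},{"claw":1,"tx":0,"ty":-1.6,"tz":-3.7,"ax":0,"ay":0,"az":0},{"claw":1,"tx":0,"ty":-2,"tz":-4.8,"ax":0,"ay":0,"az":0},{"claw":1,"tx":0,"ty":-2.3,"tz":-5.9,"ax":0,"ay":0,"az":0},{"claw":1,"tx":0,"ty":-2.5,"tz":-7,"ax":0,"ay":0,"az":0},{"claw":1,"tx":0,"ty":-2.6,"tz":-8,"ax":0,"ay":0,"az":0},{"claw":1,"tx":0,"ty":-2.6,"tz":-8.5,"ax":0,"ay":0,"az":0},{"claw":1,"tx":0,"ty":-2.6,"tz":-8.5,"ax":0,"ay":0,"az":0}]'

```text
time: 19.63
eef_pos: [0.4861, -0.147, 0.1943]
tcp_rot: [0.321, -0.325, 0.637, -0.622]
contact_force: [-17.8, 5.2, 27.3]
opening: 0.197
```

```bash
cat > bail.py <<'E'
from hax import *
from scipy.optimize import least_squares
def bail(tag):
    p,d,K,T=load(tag); b=(cloud(d,K,T)-BOX[:3])@frame(BOX[3])*1e3; hsv=cv2.cvtColor(p,cv2.COLOR_BGR2HSV)
    m=(hsv[...,0]<=14)&(hsv[...,1]>80)&(b[...,0]>-40)&(b[...,0]<120)&(np.abs(b[...,1]-15)<60)&(b[...,2]>172)&(b[...,2]<230)
    q=b[m]; print(len(q),q.min(0).round(1),q.max(0).round(1))
    r=least_squares(lambda a:np.hypot(q[:,0]-a[0],q[:,2]-a[1])-9,[q[:,0].mean(),195],loss='soft_l1'); print("sleeve free x,z",r.x.round(1),"ang",np.arctan2(r.x[0],r.x[1]-60).round(3),np.hypot(r.x[0],r.x[1]-60).round(1))
E
python3 - <<'E'
from bail import *
s=show(); p,*_=shot("wrist","w19"); bail("w19")
cv2.imwrite('pics/c19.png',p)
E
```

```text
t 19.63 p [ 0.4861 -0.147   0.1943] box [ 10.1  -0.9 187. ] F [-17.8   5.2  27.3] op 0.197 q [-0.67 -0.36  2.36  0.57  0.7  -1.01]
5594 [ -0.2 -38.5 191.7] [ 19.   45.6 215.3]
sleeve free x,z [  8.9 204.5] ang 0.062 144.7
```

View pics/c19.png

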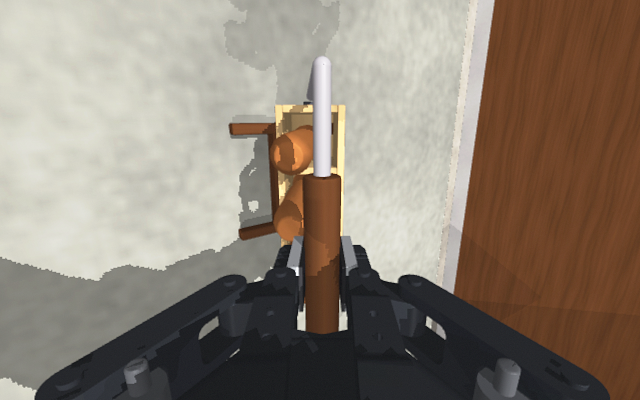

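The bail is at about 0.06 rad, and the fingers are pressing about 32 N inward along the arms. I ease off along the tool axis and then move the last 9 mm.

Request:
play_rows --steps '[{"claw":1,"tx":0,"ty":-0.25,"tz":0,"ax":0,"ay":0,"az":0},{"claw":1,"tx":0,"ty":-0.4,"tz":-0.2,"ax":0,"ay":0,"az":0},{"claw":1,"tx":0,"ty":-0.4,"tz":-0.4,"ax":0,"ay":0,"az":0},{"claw":1,"tx":0,"ty":-0.4,"tz":-0.6,"ax":0,"ay":0,"az":0},{"claw":1,"tx":0,"ty":-0.4,"tz":-0.8,"ax":0,"ay":0,"az":0},{"claw":1,"tx":0,"ty":-0.4,"tz":-0.9,"ax":0,"ay":0,"az":0},{"claw":1,"tx":0,"ty":-0.4,"tz":-0.9,"ax":0,"ay":0,"az":0}]'

```text
time: 20.27
eef_pos: [0.4783, -0.1469, 0.19]
tcp_rot: [0.318, -0.326, 0.638, -0.621]
contact_force: [24.6, 2.7, 3.3]
opening: 0.196
```

```bash
python3 - <<'E'
from bail import *
s=show(); print("F box",(s["contact_force"]@frame(BOX[3])).round(1)); p,*_=shot("wrist","w20"); bail("w20")
E
```

```text
t 20.27 p [ 0.4783 -0.1469  0.19  ] box [  1.2  -0.9 188. ] F [24.6  2.7  3.3] op 0.196 q [-0.69 -0.38  2.38  0.59  0.7  -1.03]
F box [ 22.    3.2 -11.4]
5620 [ -8.8 -38.7 200.1] [  9.8  66.4 222.6]
sleeve free x,z [  0.3 204.7] ang 0.002 144.7
```

The bail is at 0.002 rad with 22 N of resistance in the closing direction, so it is at its stop. I relax slightly, open, and back out along the axis.

Request:
play_rows --steps '[{"claw":1,"tx":0,"ty":0,"tz":0.1,"ax":0,"ay":0,"az":0},{"claw":1,"tx":0,"ty":-0.1,"tz":0.1,"ax":0,"ay":0,"az":0},{"claw":3,"tx":0,"ty":-0.1,"tz":0.1,"ax":0,"ay":0,"az":0},{"claw":5,"tx":0,"ty":-0.1,"tz":0.1,"ax":0,"ay":0,"az":0},{"claw":6,"tx":0,"ty":-0.1,"tz":0.1,"ax":0,"ay":0,"az":0},{"claw":6,"tx":0,"ty":-0.1,"tz":0.1,"ax":0,"ay":0,"az":0},{"claw":6,"tx":0,"ty":-0.1,"tz":0.1,"ax":0,"ay":0,"az":0},{"claw":6,"tx":0,"ty":-0.1,"tz":0.1,"ax":0,"ay":0,"az":0}]'

```text
time: 20.98
eef_pos: [0.4735, -0.1451, 0.1848]
tcp_rot: [0.323, -0.331, 0.634, -0.62]
contact_force: [-0.1, 0.8, 0.3]
opening: 0.702
```

```bash
python3 - <<'E'
from bail import *
s=show(); print("F box",(s["contact_force"]@frame(BOX[3])).round(1)); p,*_=shot("wrist","w21"); bail("w21")
E
```

```text
t 20.98 p [ 0.4735 -0.1451  0.1848] box [ -5.7   0.8 186.5] F [-0.1  0.8  0.3] op 0.702 q [-0.69 -0.38  2.39  0.57  0.71 -1.03]
F box [0.1 0.8 0.3]
5538 [ -8.7 -37.3 200.8] [  9.3  65.4 215.3]
sleeve free x,z [  0.3 204.7] ang 0.002 144.7
```

Request:
play_rows --steps '[{"claw":6,"tx":0,"ty":-0.5,"tz":0.5,"ax":0,"ay":0,"az":0},{"claw":6,"tx":0,"ty":-1.5,"tz":0.5,"ax":0,"ay":0,"az":0},{"claw":6,"tx":0,"ty":-3,"tz":0.5,"ax":0,"ay":0,"az":0},{"claw":6,"tx":0,"ty":-5,"tz":0.5,"ax":0,"ay":0,"az":0},{"claw":6,"tx":0,"ty":-7,"tz":0.5,"ax":0,"ay":0,"az":0},{"claw":6,"tx":2,"ty":-8.5,"tz":0.5,"ax":0,"ay":0,"az":0},{"claw":6,"tx":5,"ty":-9,"tz":0.5,"ax":0,"ay":0,"az":0},{"claw":6,"tx":8,"ty":-9.5,"tz":0.5,"ax":0,"ay":0,"az":0},{"claw":6,"tx":10,"ty":-9.5,"tz":0.5,"ax":0,"ay":0,"az":0},{"claw":6,"tx":10,"ty":-9.5,"tz":0.5,"ax":0,"ay":0,"az":0},{"claw":6,"tx":10,"ty":-9.5,"tz":0.5,"ax":0,"ay":0,"az":0}]'

```text
time: 21.95
eef_pos: [0.4212, -0.245, 0.2666]
tcp_rot: [0.323, -0.331, 0.634, -0.62]
contact_force: [-0.3, 0.5, -0.2]
opening: 0.703
```

```bash
python3 - <<'E'
from bail import *
from scipy import ndimage
s=show(); p,d,K,T=shot("wrist","w22")
for t in("w22",): bail(t)
p2,d2,K2,T2=shot("scene","s22"); cv2.imwrite('pics/c22.png',cv2.hconcat([cv2.resize(p2[130:260,210:350],(430,400),interpolation=2),p[:400,140:500]]))
b=(cloud(d,K,T)-BOX[:3])@frame(BOX[3])*1e3;hsv=cv2.cvtColor(p,cv2.COLOR_BGR2HSV)
for y in(-52,0,52):
    m=(hsv[...,0]<=14)&(hsv[...,1]>80)&(np.abs(b[...,1]-y)<22)&(np.abs(b[...,0])<40)&(b[...,2]>95)&(b[...,2]<180)
    q=b[m]
    if len(q): print(y,len(q),q.max(0).round(1),q[q[:,2]>q[:,2].max()-4].mean(0).round(1))
w=cloud(d2,K2,T2)
m=(w[...,2]>0.015)&(w[...,2]<0.3)&(w[...,0]>0.3)&(w[...,0]<1.05)&(np.abs(w[...,1])<0.5)
l,k=ndimage.label(m)
for i in range(1,k+1):
    q=l==i
    if q.sum()<200: continue
    W=w[q]; print(q.sum(),W.min(0).round(3),W.max(0).round(3),W.mean(0).round(3))
E
```

```text
t 21.95 p [ 0.4212 -0.245   0.2666] box [-1.000e-01 -1.001e+02  2.824e+02] F [-0.3  0.5 -0.2] op 0.703 q [-0.99 -0.45  2.28  0.59  1.02 -1.21]
3365 [ -8.8 -44.4 204. ] [  9.2  44.9 215.9]
sleeve free x,z [2.000e-01 2.047e+02] ang 0.001 144.7
-52 405 [ -4.5 -39.1 160.5] [-12.6 -53.1 158.1]
0 360 [-11.   13.6 159.9] [-1.52e+01 -1.00e-01  1.58e+02]
52 485 [-10.9  59.9 160.2] [-15.   47.1 158.1]
335 [0.331 0.113 0.015] [0.36  0.142 0.156] [0.35  0.127 0.088]
3515 [ 0.462 -0.242  0.016] [ 0.614 -0.053  0.216] [ 0.551 -0.147  0.113]
356 [0.411 0.217 0.015] [0.439 0.25  0.154] [0.429 0.232 0.087]
589 [0.582 0.174 0.015] [0.622 0.212 0.154] [0.61  0.191 0.097]
742 [ 0.562 -0.466  0.015] [ 0.629 -0.401  0.095] [ 0.606 -0.43   0.066]
971 [0.637 0.24  0.015] [0.727 0.5   0.032] [0.685 0.394 0.023]
```

View pics/c22.png

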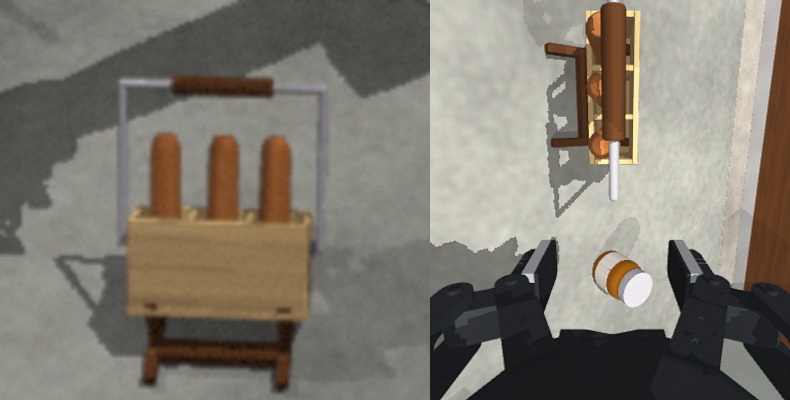

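View pics/s22.png

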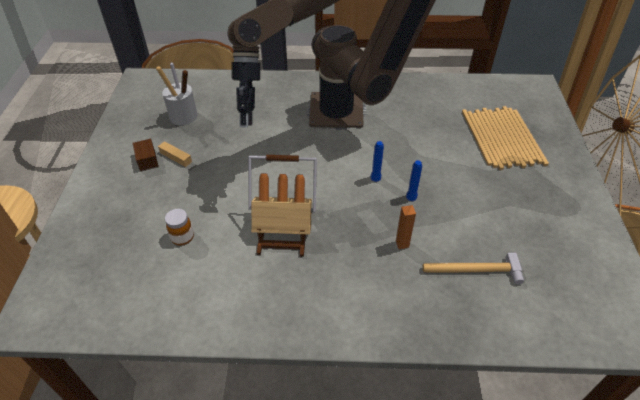

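The three handles stand in the box ((264,190), (283,190), (300,190)) with the bail up over them, its sleeve at (282,158). The gripper is clear, and the blank, jar, hammer and blue pieces haven't moved. I hand the job in.

```bash
python3 - <<'E'
from plan import *
show(); print(ctrl.sign_off())
E
```

```text
t 22.05 p [ 0.4214 -0.2434  0.266 ] box [-2.000e-01 -9.850e+01  2.818e+02] F [-0.5  0.1  0.1] op 0.701 q [-0.99 -0.45  2.29  0.59  1.02 -1.21]
the job is handed in; nothing more can be done
None
```

I stood both bench handles in the outer cells, foot down, then swung the bail up to its stop and backed the gripper clear. I handed in at 22.1 s of the 72 s allowed.

**Last checks before handing in:**
- **Handles:** all three tops measured about 158 mm in the box frame, which means their feet are on the cell floors. They lean slightly downhill, as the stored one did at the start.
- **Bail:** it measured 0.001 rad after release. It resisted with about 22 N at the stop.
- **Other items:** the blank, jar, hammer and blue look-alikes were within about 2 mm of their starting positions in the scene camera, which is about its accuracy.

**Disagreements and a misjudgement:**
- **Camera mismatch:** the wrist camera and the fixed cameras disagreed by about 4 to 5 mm in x. I used the wrist camera, which agreed with the first grasp to about 1 mm.
- **Extra force:** near the end of the bail swing my path was a few millimetres low. That put up to about 33 N through the fingers until I eased it off.
- **Refused call:** the first move call was refused for missing keys, and nothing moved.

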